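# Hook out the latched offcut tray of a bench label cutter

### The arm

A 6-joint arm with a two-finger parallel gripper is mounted at the origin on a cart in front of the work surface, level with it; the furniture and walls round the work are solid. World frame = base frame: x ahead of the robot, y to its left, z up, the work surface at z = 0. Lengths are in m, angles in degrees, forces in N, time in s.
With the tool pointing down it reaches from about 0.4 to 0.825 m from the base axis. Payload 7 kg.
Tool frame: the origin (TCP) lies at the very end of the fingers, on their centre line; the grasp point (between the pads) lies 19 mm behind it; z points along the fingers, y is the direction in which the jaws open and shut (so a half turn about z gives the same grasp; the last joint's range is limited). The gripper opens to 88 mm and grips with 3 to 60 N. Pads are 19 mm wide; open, the fingers measure 130 mm over their backs; the gripper's body (78 mm by 193 mm) begins 47 mm behind the grasp point.
Start: joints at [-60.556, 20.546, 0.682, 0, -70.136, -16.507], TCP at [0.151, -0.658, 0.204] pointing down, gripper open.
Joint ranges: [-176.03, 176.03], [-82.01, 121.73], [-58.28, 71.71], [-173.87, 95.51], [-174.79, -0.11], [-173.66, 173.66]. Speed limits (degrees/s): [136.94, 136.94, 172.46, 180, 180, 180].

### API

Orientations are given as [roll, pitch, yaw] about the fixed x, y, z axes, in that order (R = Rz(yaw) Ry(pitch) Rx(roll)).
In Python, from plant import ctrl, snapshot, workorder gives the robot as it stands. The module is installed in compiled form; this text tells all that it offers.
- The arm moves only by the shell command python3 -m creep 'ROWS'. ROWS is JSON, a list of rows, each a list of 5 numbers: the shift along the tool's x, y, z scaled (see below), then the turn about the tool's z scaled (see below), then the finger opening in mm, from 0 to 87.6. A call has exactly 8 rows; each row is the pose to reach, as a shift and turn from the pose commanded when the call began, along the tool's axes at that moment, turning the shorter way round; what a row does not reach only later rows make up. The controller multiplies each number of a shift by 0.1 m and each number of a turn by 180 degrees. A row lasts 1/12 s, in which the tool goes at most 41.7 mm and 7.16 degrees, less where a joint would pass 70% of its speed; a pose out of reach is approached as far as the arm can. A call with a number of a shift or a turn outside -1 to 1 is refused whole. A call with a gripper value outside its range is refused whole. The fingers move at their own pace and stop on an object; the grip force is fixed at half the most. Time passes only in rows, so rows that repeat a pose let the fingers close, or fill a call up. It gives the time, the measured TCP pose, the force and the opening at its end, in the units of the state.
- ctrl.get_obs(): the state, without advancing time (a new reading comes with each control period).
- snapshot(name): name is "side" or "top" or "wrist"; returns a dict with "img" (400x640x3 uint8, blue, green, red), "camera_matrix" (3x3 intrinsics, pixels), "xyz" and "rotation" of the camera in the world. Camera axes: x right, y up, looking along -z (the intrinsics and any distortion apply to the point x, -y, -z); pixel columns grow to the right and rows downward; lengths in m; the calibration is good to about 2 mm. A picture is of the moment at which its call begins. There is no depth.
- workorder.close_job(): hands the job in, once; it reports no verdict.
The state is a dict: "clock": time; "joint_pos": joint angles; "qvel": joint speeds; "tau": joint torques, N m; "tool_pos": TCP position; "orientation": TCP orientation; "force": force on the tool from outside, world axes, zero at the start; "moment": the same for the moment, N m; "opening": finger opening in m.
Only numpy, scipy, OpenCV 4.12 (cv2) and the standard library are available. Lean on these libraries where they do the work, as an engineer would, in place of code of your own. Each camera call takes 0.05 s, during which the arm holds its last target.

### The job

The offcut tray of the label cutter has to come out for emptying, and hands stay clear of the cutter because of its blade. Take the pull hook by its wooden handle, put its bent end through the finger hole in the tray front, press the spring latch behind the hole aside to the left and, holding it there, draw the tray gently straight out until you feel it come up against its stop. Unhook without pushing the tray back in, and lay the hook flat on the bench, clear of the cutter and tray; leave the other things where they are.

Things in the scene. Friction and masses are not known exactly. Their poses are not given: they have to be found in the camera images.
- hook_grip (a point): Centre of the pull hook's wooden handle, half-way up (11 mm). The hook (0.09 kg) lies flat at the start. Handle 80 mm long (x), 16 wide (y), 22 high (z, up). A steel rod, 6 mm thick, runs on from the handle's front along +x at this height; its axis ends 100 mm ahead of this point, where it bends square to +y (left seen from the handle), level; the bend's rounded end reaches 18 mm left of the axis.
- hook_tip (a point): Point in the bent end of the hook, on its axis 15 mm left of the rod's axis and 3 mm short of the rounded end; 100 mm ahead (x) and 15 mm left (y) of hook_grip, at the same height; axes as hook_grip's.
- cutter: Grey bench label cutter, fixed; 210 mm deep (x), 200 wide (y), 100 high, a cutting head to 135 and a white supply roll to 202 mm on top. Origin at bench level under its centre; x points from its front to its back (front face at x = -105 mm), y to the left of one facing the front, z up. The offcut tray slides straight out of its front, along the cutter's -x.
- tray: Steel offcut tray with a grey front plate, shut at the start, 190 mm long (x), 120 wide, 50 high, 0.3 to 0.55 kg, loose in its channel with 2 mm play at each side and 3 mm above. Axes as the cutter's; origin at the centre of its underside (13 mm above the bench). Front plate 6 mm thick, 150 wide, 50 high, 15 to 65 mm above the bench. Inside it is empty for 80 mm, except for the latch.
- finger_hole (a point): Centre of the finger hole at the outer face of the tray's front plate, 45 mm above the bench; axes as the cutter's (x into the tray, y left, z up). Rectangular hole 34 mm wide, 20 high, through the 6 mm plate. Rubbing resists the moving tray with 1 to 10 N until it meets a hard stop that cannot be seen, set anywhere between 38 and 92 mm of travel: it must be felt.
- latch_tab (a point): Face of the latch tab that the hook presses, 19 mm left (y) of the hole's centre at the start; the tab is upright, 24 mm deep (from 1 to 25 mm behind the plate's back), as high as the hole. Pressed 10 mm left it frees the tray; keep it so until the tray is 15 mm out. Its spring gives 2 N, rising to 3.6 N at 16 mm (its end). With the rod on the hole's left edge the hook's end has pressed it 13 mm.
- masking_roll: Bystander: masking tape roll lying flat, 98 mm across, 25 mm high; origin at the centre of its underside.
- the_stapler: Bystander: stapler 149 mm long, 68 mm over its turned outline, 44 mm high; origin at the centre of its underside.
- carton: Bystander: small brown stock carton 110 x 77 x 40 mm; origin at the centre of its underside.
- brown_roll: Bystander: plain brown tape roll lying flat, 100 mm across, 48 mm high; origin at the centre of its underside.

How it is judged:
By the outcome, as a careful person would: the job done as asked, in the order asked, and still so for the second after the job is handed in, with the robot touching nothing.
It also fails if it takes over 64 s, if anything falls off the work surface, if the arm or the gripper's body presses on something with over 40 N, if the wrist force passes 120 N, or if a joint passes its speed limit or range.

## Working session

There is one attempt and no reset: what is moved stays moved. The work goes in short steps, Python scripts to look and compute and a shell command to move; the robot and the scene stay as the last step left them, time stands still between calls to the robot, and variables do not carry over. Pictures are saved under pics/ and viewed, and the job is handed in when it is done.

```bash
mkdir -p pics; ls
cat > h.py <<'E'
import numpy as np, cv2, json
from plant import ctrl, snapshot, workorder
def snap(name, fn):
    s=snapshot(name); cv2.imwrite('pics/'+fn+'.png', s['img'])
    np.savez('pics/'+fn+'.npz', **{k:np.array(v) for k,v in s.items()})
    return s
def load(fn): return dict(np.load('pics/'+fn+'.npz'))
def ray(s,u,v):
    K=np.array(s['camera_matrix']); d=np.linalg.solve(K,[u,v,1.0]); d=np.array([d[0],-d[1],-d[2]])
    return np.array(s['xyz']), np.array(s['rotation'])@d
def onz(s,u,v,z):
    o,d=ray(s,u,v); return o+d*(z-o[2])/d[2]
def proj(s,p):
    c=np.array(s['rotation']).T@(np.array(p)-np.array(s['xyz'])); q=np.array([c[0],-c[1],-c[2]]); w=np.array(s['camera_matrix'])@q; return w[:2]/w[2]
E
python3 - <<'E'
from h import *
for n in ['side','top','wrist']:
    s=snap(n,n+'0'); print(n,s.keys(),s['xyz'],np.array(s['rotation']).round(3).tolist(),np.array(s['camera_matrix']).tolist())
print(ctrl.get_obs())
E
```

```text
pics
side dict_keys(['img', 'camera_matrix', 'xyz', 'rotation']) [0.32650783 1.08225196 1.05403364] [49.688, -0.393, -164.776] [[514.6696860307669, 0.0, 328.4002838341521], [0.0, 514.6696860307669, 191.51145758783142], [0.0, 0.0, 1.0]]
top dict_keys(['img', 'camera_matrix', 'xyz', 'rotation']) [ 0.399882   -0.02102261  1.58015431] [7.662, -0.384, -89.311] [[500.05813724476565, 0.0, 325.5265109784207], [0.0, 500.05813724476565, 205.6627748970681], [0.0, 0.0, 1.0]]
wrist dict_keys(['img', 'camera_matrix', 'xyz', 'rotation']) [ 0.08677146 -0.67165947  0.38436255] [-14.131, -0.06, 102.873] [[352.55133714062316, 0.0, 323.10540083979924], [0.0, 352.55133714062316, 202.12705727514742], [0.0, 0.0, 1.0]]
{'clock': 0.15, 'joint_pos': array([-6.05550395e+01,  2.05821622e+01,  6.45949717e-01, -1.47251067e-02,
       -7.01358891e+01, -1.65039797e+01]), 'qvel': array([ 0.01804279, -0.16003831,  0.10030855,  0.09233242, -0.02519287,
       -0.04218635]), 'tau': array([ 2.00817500e-03, -5.83277929e+01,  2.93294978e+01,  7.00133666e+00,
        8.79660045e-03, -1.01499943e-04]), 'tool_pos': array([ 0.15101304, -0.65748183,  0.20363684]), 'orientation': array([ 1.79926936e+02, -7.21056442e-03, -1.67064027e+02]), 'force': array([0.57873104, 0.30993836, 0.29065758]), 'moment': array([-0.02262246, -0.02241202, -0.0089044 ]), 'opening': 0.08789375069079702}
```

Add to h.py:
```python
from scipy.spatial.transform import Rotation as Ro
def _R(s):
    r=np.array(s['rotation']); return Ro.from_euler('xyz',r,degrees=True).as_matrix() if r.ndim==1 else r
def ray(s,u,v):
    K=np.array(s['camera_matrix']); d=np.linalg.solve(K,[u,v,1.0]); d=np.array([d[0],-d[1],-d[2]])
    return np.array(s['xyz']), _R(s)@d
def proj(s,p):
    c=_R(s).T@(np.array(p)-np.array(s['xyz'])); q=np.array([c[0],-c[1],-c[2]]); w=np.array(s['camera_matrix'])@q; return w[:2]/w[2]
def tri(s1,p1,s2,p2):
    o1,d1=ray(s1,*p1);o2,d2=ray(s2,*p2); d1=d1/np.linalg.norm(d1);d2=d2/np.linalg.norm(d2)
    t=np.linalg.lstsq(np.c_[d1,-d2],o2-o1,rcond=None)[0]; a=o1+d1*t[0];b=o2+d2*t[1]; return (a+b)/2,np.linalg.norm(a-b)
```

```text
(no output)
```

View pics/side0.png

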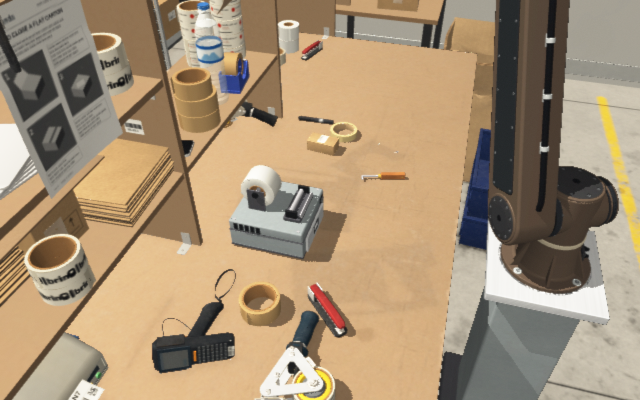

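View pics/top0.png

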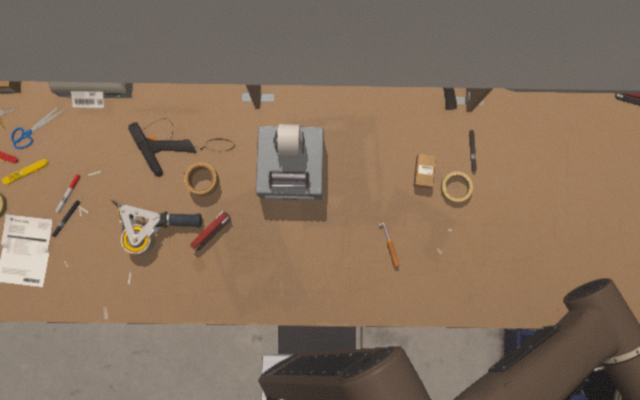

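View pics/wrist0.png

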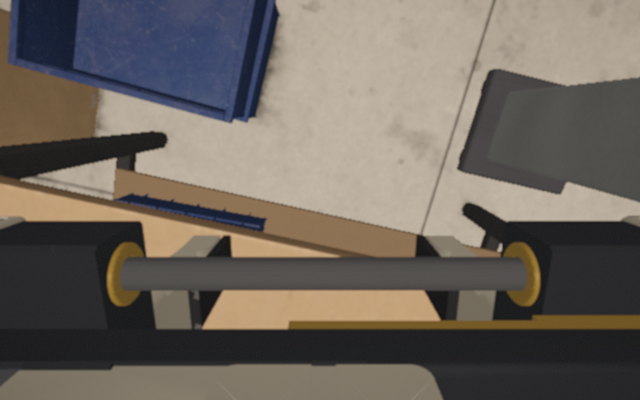

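Run:
```python
from h import *
a=load('top0')['img']; b=load('side0')['img']
A=cv2.resize(a[110:280,240:420],None,fx=4,fy=4,interpolation=cv2.INTER_CUBIC)[:600]
cv2.imwrite('pics/top0c.png',A)
B=cv2.resize(b[160:260,220:420],None,fx=4,fy=4,interpolation=cv2.INTER_CUBIC)
cv2.imwrite('pics/side0c.png',B)
```

```text
(no output)
```

View pics/top0c.png

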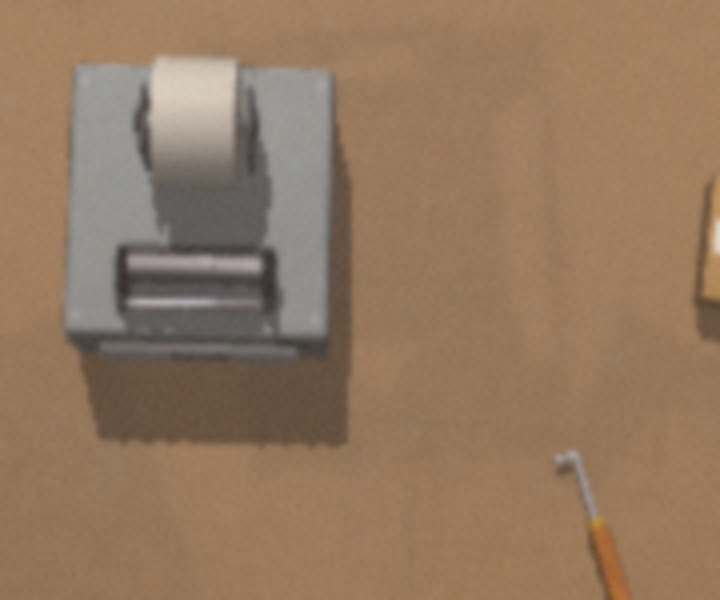

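View pics/side0c.png

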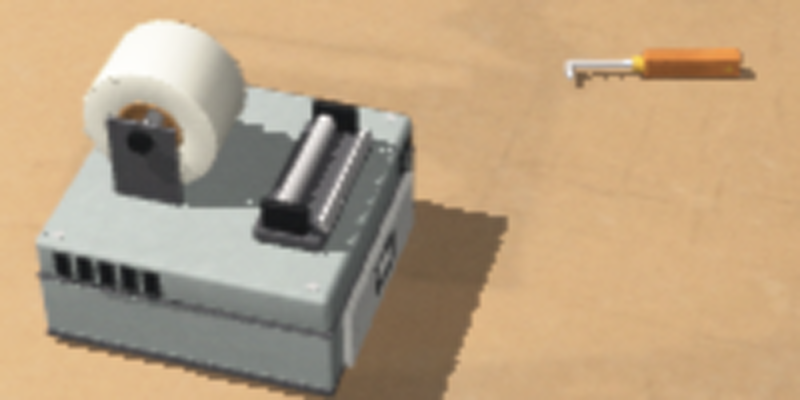

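Run:
```python
from h import *
s=load('top0');d=load('side0')
for p in [(259.2,126.2),(323,127),(322,193.7),(256.3,193.7)]: print('roof',onz(s,*p,0.1).round(4))
# handle mask
for n,c in (('top',s),('side',d)):
    hsv=cv2.cvtColor(c['img'],cv2.COLOR_BGR2HSV); m=cv2.inRange(hsv,(3,160,120),(20,255,255))
    x0,y0,x1,y1=(370,215,415,280) if n=='top' else (350,165,415,190)
    k=np.zeros_like(m);k[y0:y1,x0:x1]=m[y0:y1,x0:x1]
    pts=cv2.findNonZero(k); r=cv2.minAreaRect(pts); print(n,len(pts),r)
    b=cv2.boxPoints(r); 
    for q in b: print(q,onz(c,*q,0.015).round(4))
    ctr=pts.reshape(-1,2).mean(0); print(ctr,onz(c,*ctr,0.018).round(4))
# plate corner edges in side image
for p in [(345/4+220,365/4+160),(345/4+220,322/4+160),(412/4+220,170/4+160)]: print(p,onz(d,*p,.065).round(4),onz(d,*p,.015).round(4))
A=cv2.resize(s['img'][215:280,360:425],None,fx=9,fy=9,interpolation=cv2.INTER_CUBIC);cv2.imwrite('pics/hk.png',A)
B=cv2.resize(d['img'][160:260,290:340],None,fx=6,fy=6,interpolation=cv2.INTER_CUBIC);cv2.imwrite('pics/fr.png',B)
```

```text
roof [0.841  0.1766 0.1   ]
roof [ 0.8412 -0.0179  0.1   ]
roof [ 0.6351 -0.0175  0.1   ]
roof [0.6326 0.1791 0.1   ]
top 93 ((392.2500305175781, 252.75001525878906), (26.246902465820312, 3.7947328090667725), 71.56504821777344)
[386.30005 240.90002] [ 0.5017 -0.2206  0.015 ]
[389.90002 239.70001] [ 0.5056 -0.2319  0.015 ]
[398.2 264.6] [ 0.4284 -0.2573  0.015 ]
[394.60004 265.80002] [ 0.4246 -0.2461  0.015 ]
[392.5483871  253.19354839] [ 0.4635 -0.2395  0.018 ]
side 147 ((391.5, 175.0), (6.0, 25.0), 90.0)
[379. 172.] [ 0.5078 -0.2413  0.015 ]
[404. 172.] [ 0.429  -0.2635  0.015 ]
[404. 178.] [ 0.4241 -0.2323  0.015 ]
[379. 178.] [ 0.5019 -0.2104  0.015 ]
[392.06122449 175.46938776] [ 0.4631 -0.231   0.018 ]
(306.25, 251.25) [0.6185 0.204  0.065 ] [0.6332 0.1596 0.015 ]
(306.25, 240.5) [0.6299 0.1667 0.065 ] [0.6453 0.1204 0.015 ]
(323.0, 202.5) [0.6282 0.0073 0.065 ] [ 0.6435 -0.047   0.015 ]
```

View pics/hk.png

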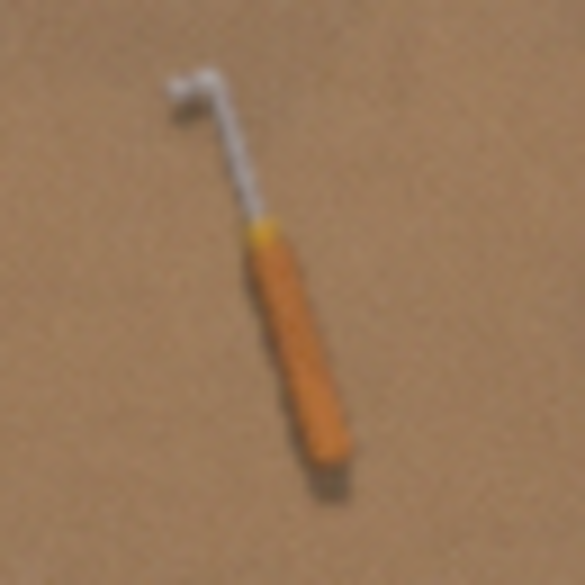

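View pics/fr.png

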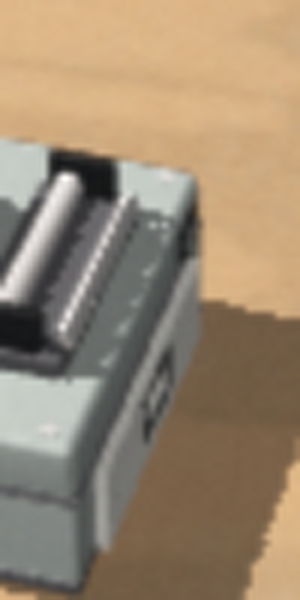

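```bash
cat >> h.py <<'E'
def toolR(o=None):
    o=o or ctrl.get_obs(); return Ro.from_euler('xyz',o['orientation'],degrees=True).as_matrix()
def plan(tgt,yaw=None,o=None):
    o=o or ctrl.get_obs(); R=toolR(o); d=R.T@(np.array(tgt)-o['tool_pos'])
    t=None
    if yaw is not None:
        t=-((yaw-o['orientation'][2]+180)%360-180)
    print('t',round(o['clock'],2),'pos',o['tool_pos'].round(4),'rpy',o['orientation'].round(2),'F',o['force'].round(1),'op',round(o['opening']*1e3,1))
    print('shift units',(d/0.1).round(4),'turn deg',t,'turn units',None if t is None else round(t/180,4))
E
python3 - <<'E'
from h import *
w=load('wrist0'); o=ctrl.get_obs(); R=toolR()
for p in [(320,30),(320,120),(320,200),(320,300)]:
    q=onz(w,*p,0.0); print(p,(R.T@(q-o['tool_pos'])).round(3))
s=load('top0');d=load('side0')
b=onz(s,360+212/9-.4,215+78/9-.4,.011); r=onz(s,360+328/9-.4,215+455/9-.4,.022); f=onz(s,360+263/9-.4,215+228/9-.4,.018)
tp=onz(s,360+172/9-.4,215+90/9-.4,.011)
print(b,r,f,tp, np.degrees(np.arctan2(b[1]-r[1],b[0]-r[0])),np.hypot(*(b-r)[:2]),np.degrees(np.arctan2(f[1]-r[1],f[0]-r[0])),np.hypot(*(f-r)[:2]))
yaw=17.5; 
plan([.466-.06,-.237,.204],180+yaw)
E
```

```text
(320, 30) [ 0.147 -0.002  0.204]
(320, 120) [ 0.059 -0.003  0.204]
(320, 200) [-0.029 -0.003  0.204]
(320, 300) [-0.153 -0.003  0.204]
[ 0.55743153 -0.21140821  0.011     ] [ 0.42651669 -0.24958768  0.022     ] [ 0.50462534 -0.22811004  0.018     ] [ 0.55303199 -0.19737292  0.011     ] 16.2585802160963 0.13636849491577457 15.374724898013877 0.08100771399779638
t 0.15 pos [ 0.151  -0.6575  0.2036] rpy [ 1.7993e+02 -1.0000e-02 -1.6706e+02] F [0.6 0.3 0.3] op 87.9
shift units [-3.4265e+00  3.5273e+00  4.0000e-04] turn deg -4.564026702451429 turn units -0.0254
```

```bash
python3 - <<'E'
from h import *
plan([.548,-.214,.204],196.3)
E
R='[[-0.3,0.2,0,0,87],[-0.6,0.5,0,0,87],[-0.9,0.8,0,0,87],[-1,1,0,0,87],[-1,1,0,0,87],[-1,1,0,0,87],[-1,1,0,0,87],[-1,1,0,0,87]]'
python3 -m creep '[[-0.2,0.15,0,0,87],[-0.45,0.35,0,0,87],[-0.7,0.6,0,0,87],[-0.9,0.8,0,0,87],[-1,0.9,0,0,87],[-1,0.95,0,0,87],[-1,0.95,0,0,87],[-1,0.95,0,0,87]]'
```

```text
t 0.15 pos [ 0.151  -0.6575  0.2036] rpy [ 1.7993e+02 -1.0000e-02 -1.6706e+02] F [0.6 0.3 0.3] op 87.9
shift units [-4.8619e+00  3.4336e+00  1.0000e-04] turn deg -3.3640267024513832 turn units -0.0187
clock: 0.82
tool_pos: [0.2271, -0.5433, 0.2045]
orientation: [-180.0, -0.0, -167.0]
force: [0.1, -0.7, 0.0]
opening: 0.0871
```

```bash
python3 -m creep '[[-0.2,0.1,0,0,87],[-0.5,0.3,0,0,87],[-0.8,0.5,0,0,87],[-1,0.65,0,0,87],[-1,0.65,0,0,87],[-1,0.65,0,0,87],[-1,0.65,0,0,87],[-1,0.65,0,0,87]]'
python3 -m creep '[[-0.25,0.15,0,0,87],[-0.5,0.3,0,0,87],[-0.8,0.5,0,0,87],[-1,0.65,0,0,87],[-1,0.65,0,0,87],[-1,0.65,0,0,87],[-1,0.65,0,0,87],[-1,0.65,0,0,87]]'
python3 -m creep '[[-0.25,0.15,0,0,87],[-0.5,0.3,0,0,87],[-0.8,0.5,0,0,87],[-1,0.65,0,-0.02,87],[-1,0.65,0,-0.02,87],[-1,0.65,0,-0.02,87],[-1,0.65,0,-0.02,87],[-1,0.65,0,-0.02,87]]'
python3 -m creep '[[-0.25,0.15,0,0,87],[-0.5,0.3,0,0,87],[-0.7,0.45,0,0,87],[-0.85,0.5,0,0,87],[-0.85,0.5,0,0,87],[-0.85,0.5,0,0,87],[-0.85,0.5,0,0,87],[-0.85,0.5,0,0,87]]'
python3 - <<'E'
from h import *
snap('wrist','wrist1')
plan([.548,-.214,.204],196.3)
E
```

```text
clock: 1.48
tool_pos: [0.3095, -0.4581, 0.2041]
orientation: [180.0, -0.0, -167.1]
force: [-0.1, 0.0, 0.1]
opening: 0.087
clock: 2.15
tool_pos: [0.3923, -0.3723, 0.2042]
orientation: [180.0, -0.0, -167.1]
force: [0.2, 0.8, -0.2]
opening: 0.0867
clock: 2.82
tool_pos: [0.4752, -0.2866, 0.2043]
orientation: [180.0, -0.0, -163.6]
force: [-0.6, -0.4, -0.5]
opening: 0.0871
clock: 3.48
tool_pos: [0.5426, -0.2145, 0.2044]
orientation: [180.0, -0.0, -163.5]
force: [0.9, -0.9, 0.6]
opening: 0.0869
t 3.53 pos [ 0.5426 -0.2144  0.2045] rpy [-180.     -0.   -163.54] F [-0.1 -1.  -0.8] op 87.0
shift units [-0.0528 -0.0114  0.0046] turn deg 0.16191081885347103 turn units 0.0009
```

View pics/wrist1.png

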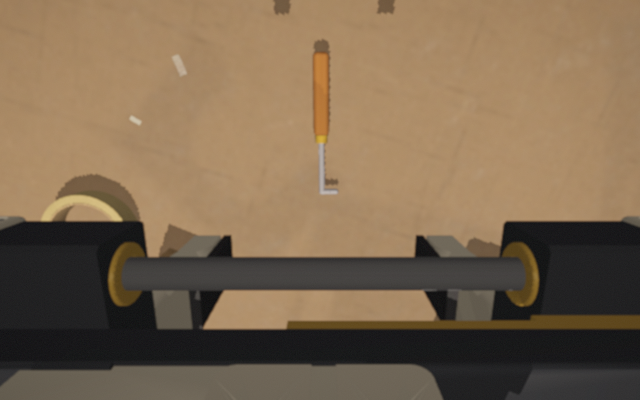

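Run:
```python
from h import *
w=load('wrist1'); hsv=cv2.cvtColor(w['img'],cv2.COLOR_BGR2HSV)
m=cv2.inRange(hsv,(3,150,100),(28,255,255)); m[:40]=0;m[150:]=0;m[:,:300]=0;m[:,345:]=0
p=cv2.findNonZero(m).reshape(-1,2); print(len(p),p.min(0),p.max(0))
c=[]
for v in range(p[:,1].min()+3,p[:,1].max()-2):
    u=p[p[:,1]==v][:,0]; c.append([u.mean(),v])
c=np.array(c);k=np.polyfit(c[:,1],c[:,0],1);print(k)
f=lambda v:np.polyval(k,v)
y0,y1=p[:,1].min(),p[:,1].max()+1
R=onz(w,f(y0),y0,.018);F=onz(w,f(y1),y1,.018)
print(R,F,np.hypot(*(F-R)[:2]),np.degrees(np.arctan2(*(F-R)[1::-1])))
B=onz(w,322,191.5,.011); T=onz(w,337,191.5,.011)
print(B,T,np.hypot(*(B-T)[:2]),np.degrees(np.arctan2(*(B-R)[1::-1])))
u=(F-R)/np.linalg.norm(F-R)
print('from R',R+.04*u,'from B',B-.1*u)
A=cv2.resize(w['img'][30:210,290:350],None,fx=3.3,fy=3.3,interpolation=cv2.INTER_CUBIC);cv2.imwrite('pics/w1c.png',A)
```

```text
1313 [313  52] [328 142]
[3.59585695e-03 3.20451202e+02]
[ 0.42461882 -0.2510757   0.018     ] [ 0.5083594  -0.22622404  0.018     ] 0.08735038547954974 16.52929026684783
[ 0.55862573 -0.21037944  0.011     ] [ 0.55402211 -0.19474811  0.011     ] 0.016295142774745437 16.89289508678234
from R [ 0.4629658  -0.23969548  0.018     ] from B [ 0.46275829 -0.23882998  0.011     ]
```

View pics/w1c.png

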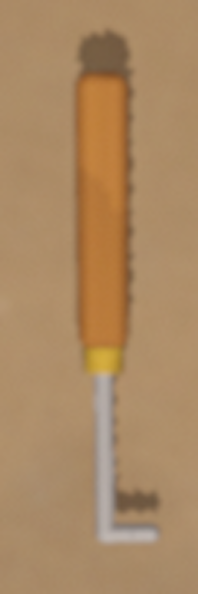

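Run:
```python
from h import *
plan([.4726,-.2364,.003],196.6)
```

```text
t 3.53 pos [ 0.5426 -0.2144  0.2045] rpy [-180.     -0.   -163.54] F [-0.1 -1.  -0.8] op 87.0
shift units [ 0.7337 -0.0125  2.0146] turn deg -0.13808918114659718 turn units -0.0008
```

```bash
python3 -m creep '[[0.2,0,0.2,0,87],[0.4,-0.01,0.45,0,87],[0.6,-0.0125,0.7,0,87],[0.73,-0.0125,0.9,0,87],[0.734,-0.0125,1,0,87],[0.734,-0.0125,1,0,87],[0.734,-0.0125,1,0,87],[0.734,-0.0125,1,0,87]]'
python3 -m creep '[[0,0,0.25,0,87],[0,0,0.5,0,87],[0,0,0.7,0,87],[0,0,0.8,0,87],[0,0,0.85,0,87],[0,0,0.85,0,87],[0,0,0.85,0,87],[0,0,0.85,0,87]]'
python3 - <<'E'
from h import *
snap('wrist','wrist2')
plan([.4726,-.2364,.003],196.6)
E
```

```text
clock: 4.2
tool_pos: [0.4748, -0.236, 0.1057]
orientation: [-179.9, 0.1, -163.4]
force: [-0.8, 0.5, 0.1]
opening: 0.0871
clock: 4.87
tool_pos: [0.4745, -0.2358, 0.0206]
orientation: [-179.9, 0.1, -163.4]
force: [0.0, 0.1, 0.4]
opening: 0.0874
t 4.92 pos [ 0.4743 -0.2358  0.0206] rpy [-1.7995e+02  1.1000e-01 -1.6345e+02] F [-0.2 -0.8  0.3] op 86.7
shift units [ 0.0184 -0.0012  0.1757] turn deg -0.047544739847580786 turn units -0.0003
```

```bash
python3 -m creep '[[0.01,0,0.06,0,87],[0.018,0,0.12,0,87],[0.018,0,0.17,0,87],[0.018,0,0.175,0,87],[0.018,0,0.175,0,60],[0.018,0,0.175,0,30],[0.018,0,0.175,0,10],[0.018,0,0.175,0,5]]'
python3 -m creep '[[0,0,0,0,5],[0,0,0,0,5],[0,0,0,0,5],[0,0,0,0,5],[0,0,0,0,5],[0,0,0,0,5],[0,0,0,0,5],[0,0,0,0,5]]'
python3 - <<'E'
from h import *
plan([.4726,-.2364,.003],196.6)
E
```

```text
clock: 5.58
tool_pos: [0.4717, -0.2361, 0.002]
orientation: [-180.0, 0.0, -163.5]
force: [0.0, -0.6, 1.0]
opening: 0.0659
clock: 6.25
tool_pos: [0.4715, -0.2361, 0.0018]
orientation: [180.0, -0.0, -163.5]
force: [0.4, -0.0, 0.0]
opening: 0.0125
t 6.25 pos [ 0.4715 -0.2361  0.0018] rpy [ 180.     -0.   -163.46] F [ 0.4 -0.   0. ] op 12.5
shift units [-0.0094 -0.0055 -0.0115] turn deg -0.06472349051568926 turn units -0.0004
```

Run:
```python
from h import *
s=snap('side','side3'); t=snap('top','top3')
A=cv2.resize(s['img'][120:220,330:450],None,fx=5,fy=5,interpolation=cv2.INTER_CUBIC);cv2.imwrite('pics/s3c.png',A)
snap('wrist','wrist3')
print(ctrl.get_obs()['opening'],ctrl.get_obs()['force'])
```

```text
0.006073870084450355 [ 0.49568234 -0.29796593  0.04924178]
```

View pics/s3c.png

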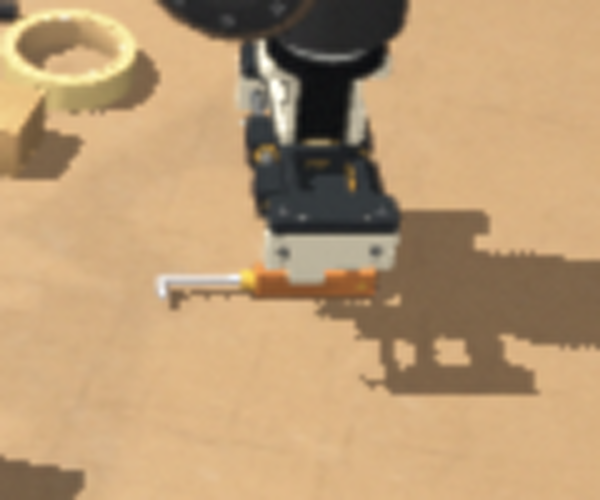

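View pics/wrist3.png

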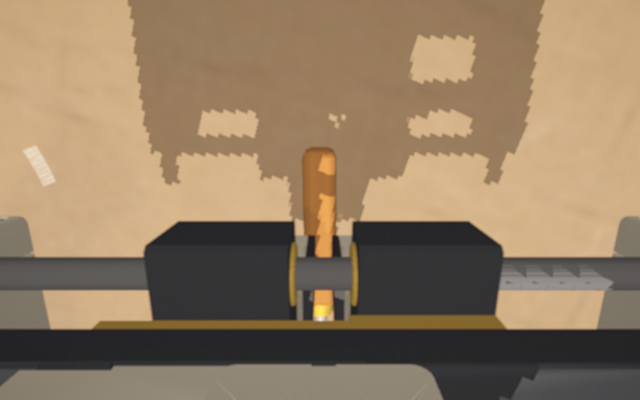

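```bash
python3 -m creep '[[0,0,0,0,5],[0,0,0,0,5],[0,0,-0.05,0,5],[0,0,-0.1,0,5],[0,0,-0.2,0,5],[0,0,-0.3,0,5],[0,0,-0.35,0,5],[0,0,-0.35,0,5]]'
python3 - <<'E'
from h import *
s=snap('side','side4')
A=cv2.resize(s['img'][110:220,330:450],None,fx=5,fy=5,interpolation=cv2.INTER_CUBIC);cv2.imwrite('pics/s4c.png',A)
snap('wrist','wrist4')
print(ctrl.get_obs()['opening'],ctrl.get_obs()['force'])
E
```

```text
clock: 7.07
tool_pos: [0.4728, -0.2363, 0.0389]
orientation: [-179.9, 0.2, -163.4]
force: [0.4, 0.1, 0.2]
opening: 0.0043
0.004602034915065819 [-0.21354028  0.19476586 -0.36387903]
```

View pics/s4c.png

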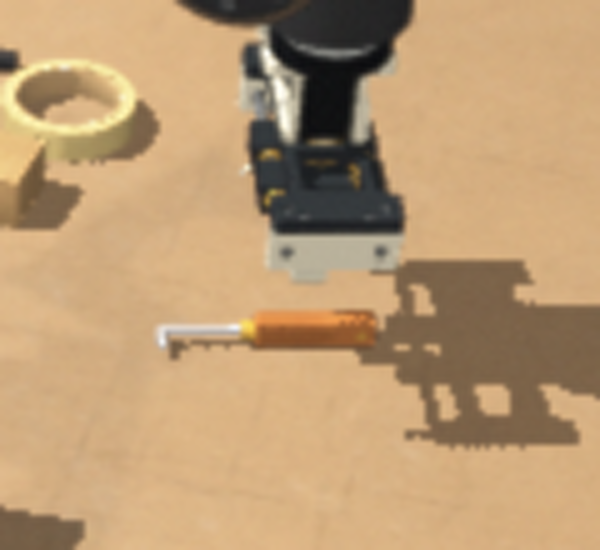

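View pics/wrist4.png

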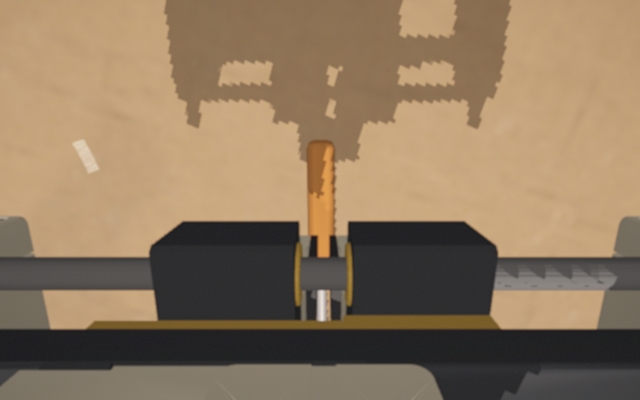

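Run:
```python
from h import *
s=load('side4');o=ctrl.get_obs();print(o['tool_pos'],o['orientation'])
print(proj(s,o['tool_pos']), proj(s,o['tool_pos']+[0,0,.019]))
for p in [(.4726,-.2364,.022),(.4726,-.2364,0.0)]: print(proj(s,p))
# finger corners
print(s['xyz'])
t=load('top3');print(proj(t,[.4715,-.2361,.002]))
A=cv2.resize(t['img'][200:300,350:450],None,fx=5,fy=5);cv2.imwrite('pics/t3c.png',A)
s3=load('side3');print('side3 tcp',proj(s3,[.4715,-.2361,.0018]))
```

```text
[ 0.47178253 -0.23611978  0.03736626] [-1.79980261e+02  6.66406490e-02 -1.63470825e+02]
[390.19528465 169.35800081] [390.6976553  164.66095167]
[389.56024539 173.01216932]
[388.99666111 178.3008689 ]
[0.32650783 1.08225196 1.05403364]
[390.73746495 250.81810754]
side3 tcp [389.35906596 177.98412345]
```

View pics/t3c.png

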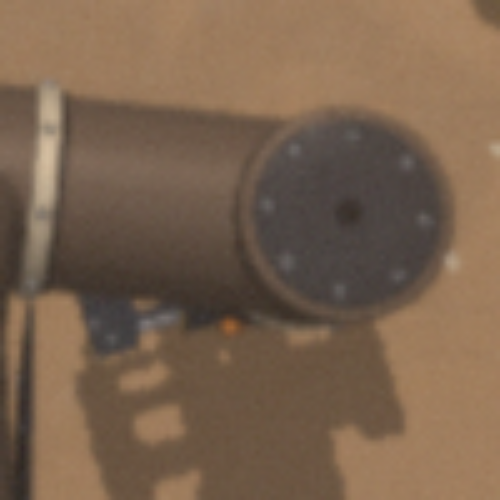

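```bash
python3 -m creep '[[0,0,0,0,45],[0,0,0,0,45],[0,0,0,0,45],[0,0,0,0,45],[0,0,0,0,45],[0,0,0,0,45],[0,0,0,0,45],[0,0,0,0,45]]'
python3 - <<'E'
from h import *
s=snap('side','side5'); o=ctrl.get_obs(); R=toolR(o)
A=cv2.resize(s['img'][110:220,330:450],None,fx=6,fy=6,interpolation=cv2.INTER_CUBIC)[:600]
h=o['opening']/2
print(o['opening'],o['tool_pos'])
for q in [(0,0,0),(0,h,0),(0,-h,0),(0.0095,h,0),(-0.0095,h,0),(0,h,-.019)]:
    p=proj(s,o['tool_pos']+R@np.array(q)); print(q,p); cv2.circle(A,tuple(int(round((a-b+.5)*6)) for a,b in zip(p,(330,110))),3,(0,0,255),-1)
cv2.imwrite('pics/s5c.png',A)
E
```

```text
clock: 7.83
tool_pos: [0.4715, -0.2361, 0.0368]
orientation: [180.0, -0.0, -163.5]
force: [0.1, 0.2, 0.2]
opening: 0.0449
0.044681694729428734 [ 0.47155578 -0.23615414  0.03685307]
(0, 0, 0) [390.25324314 169.4893152 ]
(0, 0.022340847364714367, 0) [391.05528388 173.79345813]
(0, -0.022340847364714367, 0) [389.46750938 165.27268351]
(0.0095, 0.022340847364714367, 0) [394.02557568 173.76723199]
(-0.0095, 0.022340847364714367, 0) [388.08423965 173.81969091]
(0, 0.022340847364714367, -0.019) [391.56936665 169.08172849]
```

View pics/s5c.png

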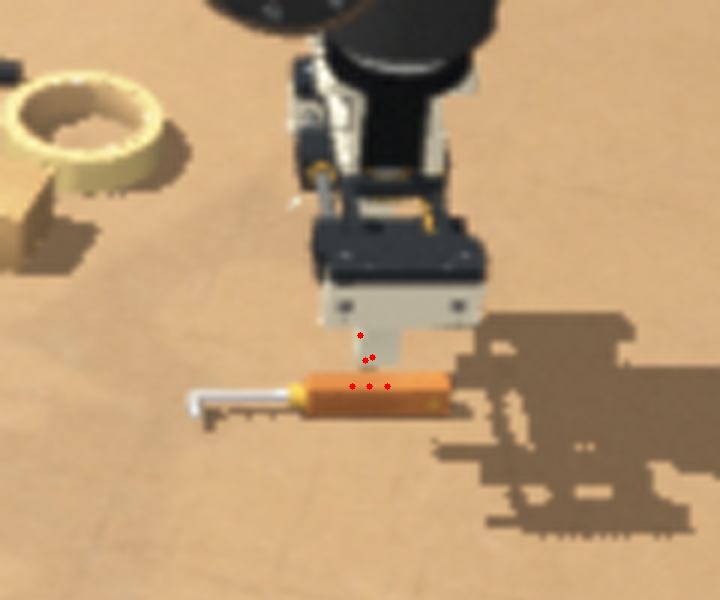

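Run:
```python
from h import *
w=snap('wrist','wrist5'); o=ctrl.get_obs(); R=toolR(o); h=o['opening']/2
A=w['img'].copy()
for dz,c in ((0,(0,0,255)),(-.02,(0,255,0)),(-.066,(255,0,0))):
  for y in (h,-h):
    for x in (-.0095,.0095):
      p=proj(w,o['tool_pos']+R@np.array((x,y,dz))); print(dz,y,x,p.round(0)); cv2.circle(A,(int(p[0]),int(p[1])),3,c,-1)
cv2.imwrite('pics/w5c.png',A)
c=R.T@(w['xyz']-o['tool_pos']); print('cam in tool',c)
w=load('wrist0'); R=Ro.from_euler('xyz',[180,0,-167.05],degrees=True).as_matrix(); print(R.T@(w['xyz']-np.array([.151,-.6575,.2037])))
```

```text
0 0.022479322241414947 -0.0095 [363. 255.]
0 0.022479322241414947 0.0095 [364. 221.]
0 -0.022479322241414947 -0.0095 [281. 255.]
0 -0.022479322241414947 0.0095 [280. 222.]
-0.02 0.022479322241414947 -0.0095 [367. 270.]
-0.02 0.022479322241414947 0.0095 [368. 234.]
-0.02 -0.022479322241414947 -0.0095 [276. 270.]
-0.02 -0.022479322241414947 0.0095 [275. 234.]
-0.066 0.022479322241414947 -0.0095 [382. 324.]
-0.066 0.022479322241414947 0.0095 [385. 277.]
-0.066 -0.022479322241414947 -0.0095 [260. 324.]
-0.066 -0.022479322241414947 0.0095 [258. 277.]
cam in tool [ 0.06574673  0.00077935 -0.18081656]
[ 0.0657681   0.00059432 -0.18066255]
```

View pics/w5c.png

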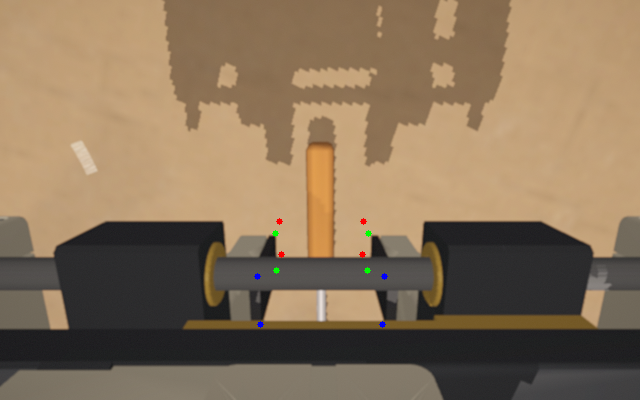

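```bash
python3 -m creep '[[0,0,0.1,0,45],[0,0,0.2,0,45],[0,0,0.3,0,45],[0,0,0.4,0,45],[0,0,0.45,0,45],[0,0,0.48,0,45],[0,0,0.48,0,45],[0,0,0.48,0,45]]'
python3 - <<'E'
from h import *
o=ctrl.get_obs();print(o['tool_pos'],o['force'])
E
python3 -m creep '[[0,0,0.02,0,45],[0,0,0.04,0,45],[0,0,0.05,0,45],[0,0,0.06,0,45],[0,0,0.06,0,45],[0,0,0.06,0,45],[0,0,0.06,0,45],[0,0,0.06,0,45]]'
python3 - <<'E'
from h import *
o=ctrl.get_obs();print(o['tool_pos'],o['force'])
s=snap('side','side6')
A=cv2.resize(s['img'][110:220,330:450],None,fx=6,fy=6,interpolation=cv2.INTER_CUBIC)[:600]
cv2.imwrite('pics/s6c.png',A)
E
```

```text
clock: 8.6
tool_pos: [0.4715, -0.2362, -0.0113]
orientation: [180.0, -0.0, -163.5]
force: [0.1, -0.4, 0.4]
opening: 0.0451
[ 0.47153781 -0.23616426 -0.01129177] [ 0.14865941 -0.39404195  0.40431105]
clock: 9.27
tool_pos: [0.4716, -0.2361, -0.017]
orientation: [-180.0, 0.0, -163.5]
force: [0.6, 0.2, 0.3]
opening: 0.045
[ 0.47160463 -0.23614469 -0.01704633] [0.60154148 0.19093121 0.32280505]
```

View pics/s6c.png

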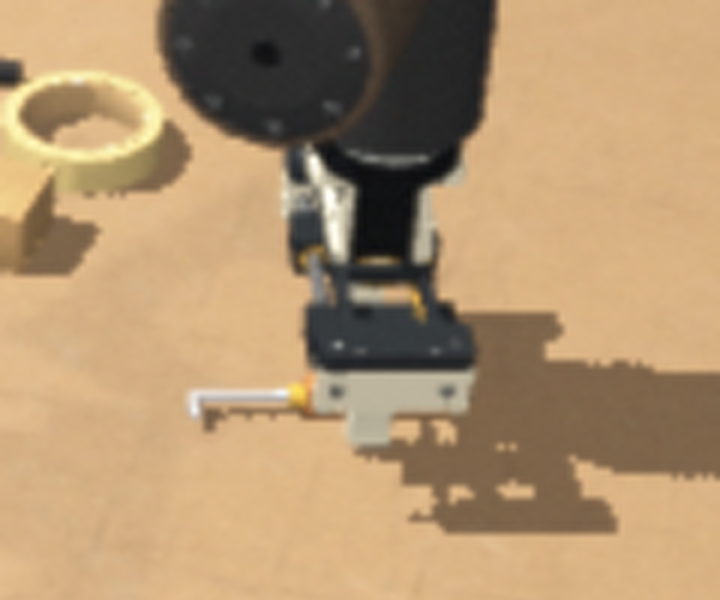

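```bash
python3 -m creep '[[0,0,0,0,30],[0,0,0,0,15],[0,0,0,0,8],[0,0,0,0,5],[0,0,0,0,5],[0,0,0,0,5],[0,0,0,0,5],[0,0,0,0,5]]'
python3 -m creep '[[0,0,0,0,5],[0,0,0,0,5],[0,0,-0.04,0,5],[0,0,-0.1,0,5],[0,0,-0.2,0,5],[0,0,-0.3,0,5],[0,0,-0.35,0,5],[0,0,-0.35,0,5]]'
python3 - <<'E'
from h import *
o=ctrl.get_obs();print(o['tool_pos'],o['force'],o['opening'])
s=snap('side','side7');w=snap('wrist','wrist7')
A=cv2.resize(s['img'][110:220,330:450],None,fx=6,fy=6,interpolation=cv2.INTER_CUBIC)[:600]
cv2.imwrite('pics/s7c.png',A)
E
```

```text
clock: 9.98
tool_pos: [0.4716, -0.2362, -0.0171]
orientation: [-180.0, 0.0, -163.5]
force: [-0.2, -0.8, -0.1]
opening: 0.0158
clock: 10.65
tool_pos: [0.4728, -0.2363, 0.0199]
orientation: [-179.9, 0.2, -163.4]
force: [-0.7, -0.1, -1.2]
opening: 0.016
[ 0.47283062 -0.23633718  0.01986871] [-0.65493169 -0.10748445 -1.21196506] 0.015990374331999416
```

View pics/s7c.png

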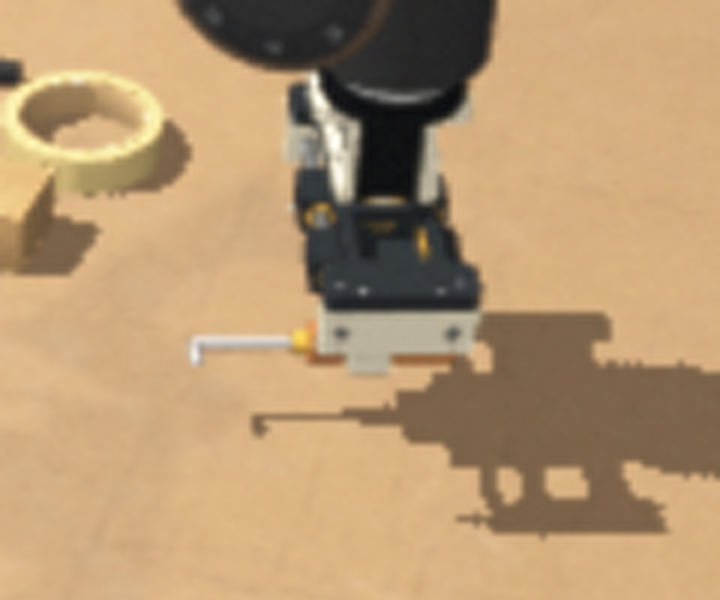

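View pics/wrist7.png

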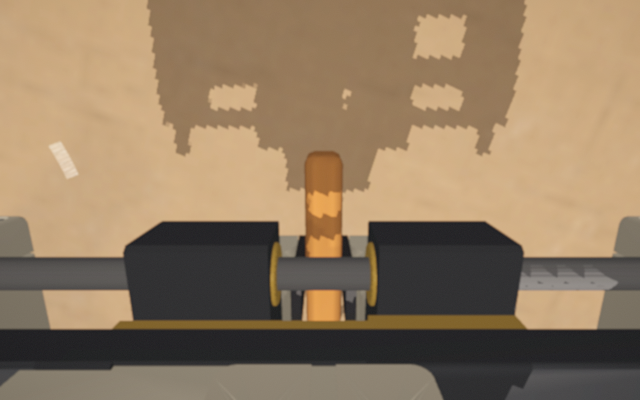

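Run:
```python
from h import *
s=load('top0');d=load('side0')
A=cv2.resize(s['img'][183:208,250:330],None,fx=10,fy=10,interpolation=cv2.INTER_CUBIC);cv2.imwrite('pics/tp.png',A)
B=cv2.resize(d['img'][195:257,295:330],None,fx=9,fy=9,interpolation=cv2.INTER_CUBIC);cv2.imwrite('pics/sp.png',B)
```

```text
(no output)
```

View pics/tp.png

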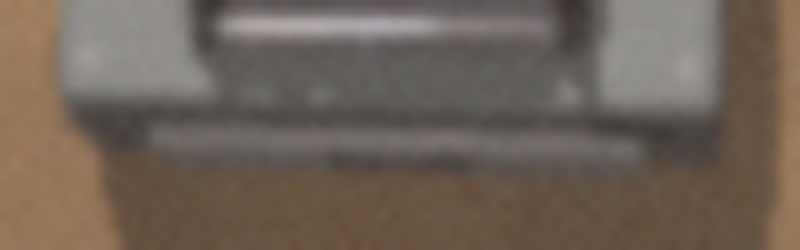

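View pics/sp.png

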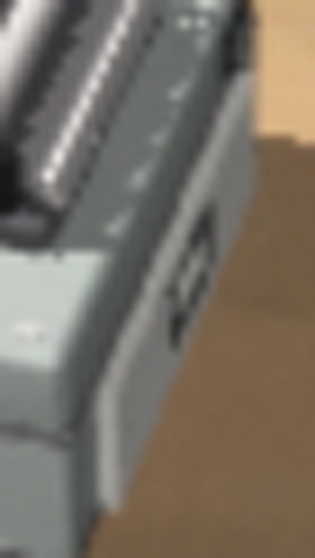

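Run:
```python
from h import *
s=load('top0');d=load('side0')
fs=lambda x,y:(295+(x+.5)/9-.5,195+(y+.5)/9-.5)
ft=lambda x,y:(250+(x+.5)/10-.5,183+(y+.5)/10-.5)
print('side TL',onz(d,*fs(100,395),.065),'TR',onz(d,*fs(245,75),.065),'BL',onz(d,*fs(112,510),.015),'BR',onz(d,*fs(255,190),.015))
print('hole',onz(d,*fs(192,273),.045),[onz(d,*fs(*p),z).round(4) for p,z in (((170,285),.055),((208,205),.055),((215,255),.035),((175,345),.035))])
print('top L',onz(s,*ft(150,125),.065),'R',onz(s,*ft(640,140),.065),'botL',onz(s,*ft(170,165),.015),'botR',onz(s,*ft(640,168),.015))
print('holeL',onz(s,*ft(330,155),.045),'R',onz(s,*ft(468,157),.045))
print(tri(s,ft(399,156),d,fs(192,273)))
for h in (ft(65,108),ft(720,108)): print('roof front',onz(s,*h,.1))
```

```text
side TL [0.63369612 0.15975891 0.065     ] TR [0.6311761  0.00990904 0.065     ] BL [0.63126496 0.15891767 0.015     ] BR [0.6279322  0.00957768 0.015     ]
hole [0.62791807 0.0824641  0.045     ] [array([0.63  , 0.0993, 0.055 ]), array([0.6287, 0.0615, 0.055 ]), array([0.6262, 0.0627, 0.035 ]), array([0.627 , 0.1048, 0.035 ])]
top L [0.63421934 0.15846633 0.065     ] R [0.63152975 0.00831568 0.065     ] botL [0.62924293 0.15771078 0.015     ] botR [0.63021678 0.00914757 0.015     ]
holeL [0.62862686 0.10477888 0.045     ] R [0.62855695 0.06197525 0.045     ]
(array([0.62807733, 0.08326465, 0.04581405]), np.float64(0.000785600737680421))
roof front [0.63362249 0.17989042 0.1       ]
roof front [ 0.6361891  -0.01618081  0.1       ]
```

Run:
```python
from h import *
plan([.485,.077,.0172],179.5)
```

```text
t 10.75 pos [ 0.4718 -0.2361  0.0184] rpy [-1.7998e+02  6.0000e-02 -1.6347e+02] F [ 0.8 -0.6 -1.4] op 15.7
shift units [-1.0177  2.964   0.0119] turn deg 17.029288025643154 turn units 0.0946
```

```bash
python3 -m creep '[[-0.03,0.1,0,0.01,5],[-0.1,0.3,0,0.025,5],[-0.17,0.5,0,0.045,5],[-0.24,0.7,0,0.065,5],[-0.3,0.87,0,0.08,5],[-0.33,0.96,0,0.0946,5],[-0.34,1,0,0.0946,5],[-0.34,1,0,0.0946,5]]'
python3 - <<'E'
from h import *
plan([.485,.077,.0172],179.5)
E
```

```text
clock: 11.42
tool_pos: [0.4754, -0.1299, 0.0176]
orientation: [180.0, -0.0, 179.7]
force: [0.2, -0.3, -1.1]
opening: 0.0157
t 11.42 pos [ 0.4754 -0.1299  0.0176] rpy [ 1.8000e+02 -3.0000e-02  1.7966e+02] F [ 0.2 -0.3 -1.1] op 15.7
shift units [-0.0834  2.0699  0.0039] turn deg 0.16294392531000312 turn units 0.0009
```

```bash
python3 -m creep '[[0,0.1,0,0,5],[-0.02,0.3,0,0,5],[-0.04,0.5,0,0,5],[-0.04,0.7,0,0,5],[-0.04,0.87,0,0,5],[-0.04,0.96,0,0,5],[-0.04,1,0,0,5],[-0.04,1,0,0,5]]'
python3 -m creep '[[0,0.1,0,0,5],[-0.02,0.3,0,0,5],[-0.04,0.5,0,0,5],[-0.04,0.7,0,0,5],[-0.04,0.87,0,0,5],[-0.04,0.99,0,0,5],[-0.04,1.04,0,0,5],[-0.04,1.04,0,0,5]]'
python3 -m creep '[[0,0.1,0,0,5],[-0.02,0.3,0,0,5],[-0.04,0.5,0,0,5],[-0.04,0.7,0,0,5],[-0.04,0.87,0,0,5],[-0.04,0.99,0,0,5],[-0.04,1,0,0,5],[-0.04,1,0,0,5]]'
python3 - <<'E'
from h import *
s=snap('side','side8');t=snap('top','top8')
A=cv2.resize(s['img'][170:260,270:400],None,fx=6,fy=6,interpolation=cv2.INTER_CUBIC)
cv2.imwrite('pics/s8c.png',A)
A=cv2.resize(t['img'][170:260,240:340],None,fx=6,fy=6,interpolation=cv2.INTER_CUBIC)
cv2.imwrite('pics/t8c.png',A)
plan([.485,.077,.0172],179.5)
E
```

```text
clock: 12.08
tool_pos: [0.4805, -0.0304, 0.0178]
orientation: [-180.0, -0.0, 179.6]
force: [-0.6, -0.5, -0.9]
opening: 0.016
clock: 12.75
tool_pos: [0.4853, 0.0694, 0.0178]
orientation: [-180.0, -0.0, 179.6]
force: [0.1, -1.2, -0.7]
opening: 0.0159
t 12.85 pos [0.4851 0.0687 0.0177] rpy [-1.7999e+02 -3.0000e-02  1.7949e+02] F [ 0.4 -0.6 -0.7] op 15.6
shift units [0.0013 0.0833 0.005 ] turn deg -0.010766351035044863 turn units -0.0001out of range; nothing moved
```

View pics/s8c.png

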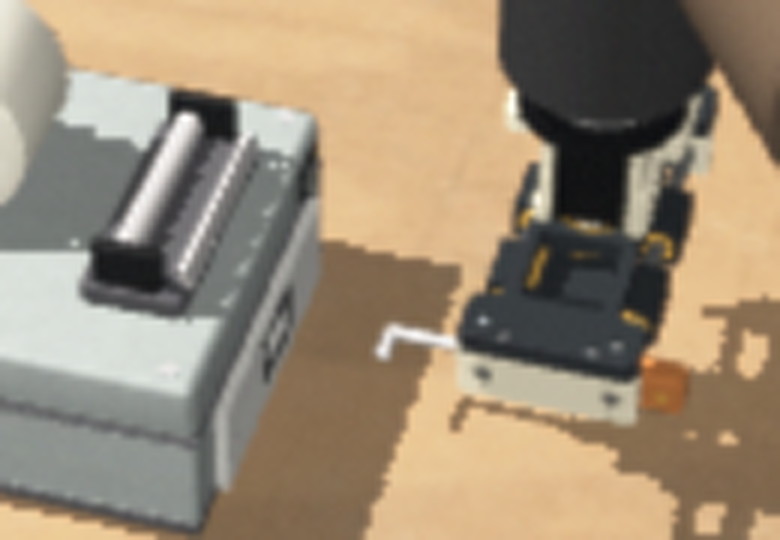

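View pics/t8c.png

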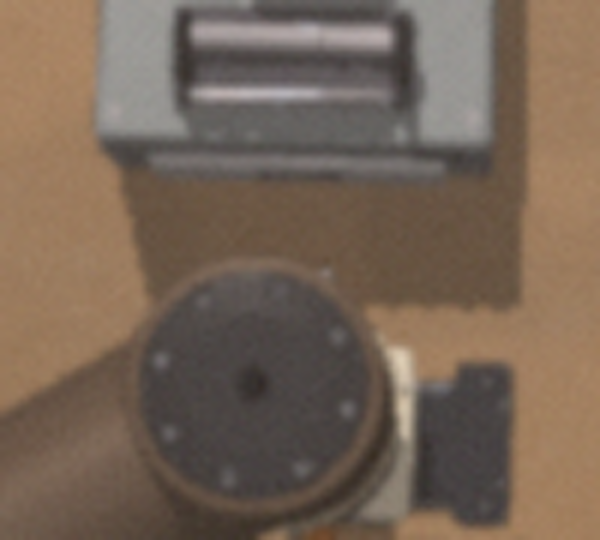

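Run:
```python
from h import *
s=load('side8');t=load('top8')
b=np.array([.4851+.091,.0687-.0013,.0177+.0281]); 
print(proj(s,b),proj(s,b+[0,.018,0]))
print('bend at z',onz(s,334.6,224.9,.0458),'tip',onz(s,333.2,229.1,.0458))
print(proj(t,b),(proj(t,b)-[240,170]+.5)*6)
```

```text
[335.05777778 224.54921256] [333.42501301 228.87334024]
bend at z [0.57698156 0.06911925 0.0458    ] tip [0.57647446 0.08643915 0.0458    ]
[294.24261291 214.99510263] [328.45567747 272.9706158 ]
```

```bash
python3 -m creep '[[-0.03,0.04,0.005,0,5],[-0.1,0.083,0.005,0,5],[-0.18,0.083,0.005,0,5],[-0.26,0.083,0.005,0,5],[-0.32,0.083,0.005,0,5],[-0.36,0.083,0.005,0,5],[-0.38,0.083,0.005,0,5],[-0.38,0.083,0.005,0,5]]'
python3 - <<'E'
from h import *
s=snap('side','side9')
A=cv2.resize(s['img'][190:250,290:350],None,fx=9,fy=9,interpolation=cv2.INTER_CUBIC)
cv2.imwrite('pics/s9c.png',A)
plan([.556,.077,.0172],179.5)
E
```

```text
clock: 13.52
tool_pos: [0.5238, 0.0771, 0.0171]
orientation: [-180.0, -0.0, 179.5]
force: [-0.1, 0.1, -0.3]
opening: 0.0158
t 13.57 pos [0.5234 0.0771 0.0172] rpy [-1.7999e+02 -2.0000e-02  1.7948e+02] F [-0.2 -1.2 -0.6] op 15.7
shift units [-0.3258  0.0019 -0.0004] turn deg -0.017103213103069947 turn units -0.0001
```

View pics/s9c.png

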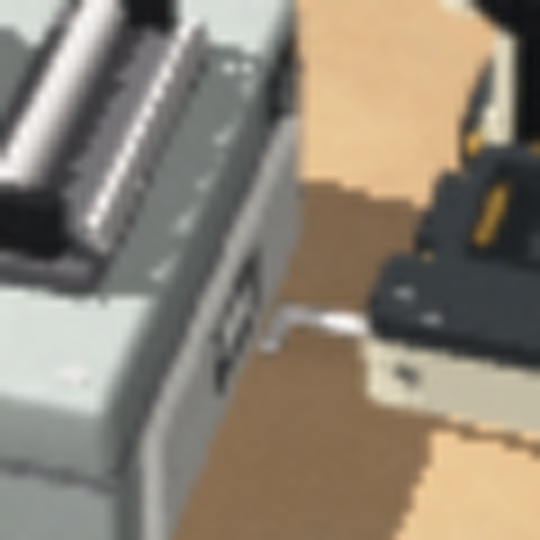

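Tip is just in front of the hole (bend at about (280,318), hole at about (237,325) in the crop), aligned as calculated. Inserting.

```bash
python3 -m creep '[[-0.03,0,0,0,5],[-0.06,0,0,0,5],[-0.1,0,0,0,5],[-0.14,0,0,0,5],[-0.17,0,0,0,5],[-0.18,0,0,0,5],[-0.18,0,0,0,5],[-0.18,0,0,0,5]]'
python3 -m creep '[[-0.03,0,0,0,5],[-0.06,0,0,0,5],[-0.1,0,0,0,5],[-0.14,0,0,0,5],[-0.146,0,0,0,5],[-0.146,0,0,0,5],[-0.146,0,0,0,5],[-0.146,0,0,0,5]]'
python3 - <<'E'
from h import *
s=snap('side','side10')
A=cv2.resize(s['img'][190:250,290:350],None,fx=9,fy=9,interpolation=cv2.INTER_CUBIC)
cv2.imwrite('pics/s10c.png',A)
plan([.556,.077,.0172],179.5)
E
```

```text
clock: 14.23
tool_pos: [0.5413, 0.0771, 0.0172]
orientation: [-180.0, -0.0, 179.5]
force: [-0.1, -0.1, -1.0]
opening: 0.0157
clock: 14.9
tool_pos: [0.5559, 0.077, 0.0173]
orientation: [-180.0, -0.0, 179.5]
force: [0.0, 0.6, -1.1]
opening: 0.0155
t 14.95 pos [0.5559 0.077  0.0173] rpy [-1.8000e+02 -1.0000e-02  1.7951e+02] F [ 0.1 -0.7 -0.6] op 15.5
shift units [-0.0014  0.0003  0.0011] turn deg 0.00689403024261992 turn units 0.0
```

View pics/s10c.png

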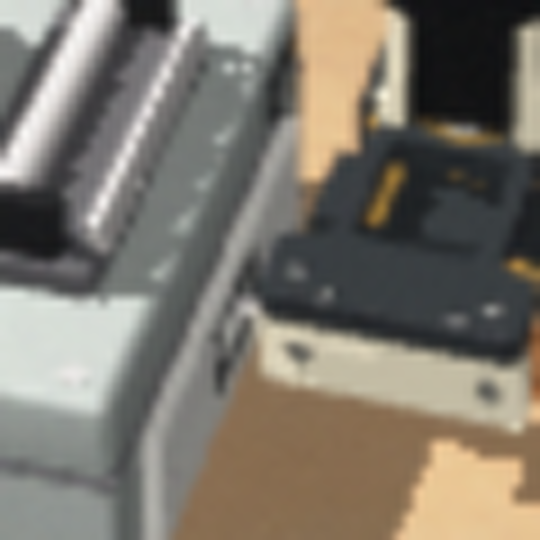

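```bash
python3 -m creep '[[0,0.02,0,0,5],[0,0.05,0,0,5],[0,0.08,0,0,5],[0,0.11,0,0,5],[0,0.14,0,0,5],[0,0.16,0,0,5],[0,0.17,0,0,5],[0,0.17,0,0,5]]'
python3 -m creep '[[0,0.01,0,0,5],[0,0.02,0,0,5],[0,0.025,0,0,5],[0,0.03,0,0,5],[0,0.03,0,0,5],[0,0.03,0,0,5],[0,0.03,0,0,5],[0,0.03,0,0,5]]'
python3 - <<'E'
from h import *
for i in range(1):
    plan([.556,.0985,.0172],179.5)
print(ctrl.get_obs()['moment'])
E
```

```text
clock: 15.62
tool_pos: [0.556, 0.094, 0.0173]
orientation: [-180.0, -0.0, 179.5]
force: [0.6, -1.8, 0.3]
opening: 0.0157
clock: 16.28
tool_pos: [0.5561, 0.0969, 0.0173]
orientation: [-180.0, -0.0, 179.5]
force: [-1.0, -2.6, 0.1]
opening: 0.0158
t 16.28 pos [0.5561 0.0969 0.0173] rpy [-1.800e+02 -1.000e-02  1.795e+02] F [-1.  -2.6  0.1] op 15.8
shift units [0.0015 0.0156 0.0015] turn deg 0.0027240791550298127 turn units 0.0
[-1.05255611  0.117202   -0.27144836]
```

```bash
python3 -m creep '[[0,0.005,0,0,5],[0,0.01,0,0,5],[0,0.015,0,0,5],[0,0.015,0,0,5],[0,0.015,0,0,5],[0,0.015,0,0,5],[0,0.015,0,0,5],[0,0.015,0,0,5]]'
python3 - <<'E'
from h import *
plan([.556,.0985,.0172],179.5)
print(ctrl.get_obs()['moment'])
s=snap('wrist','wrist11')
E
```

```text
clock: 16.95
tool_pos: [0.5562, 0.0985, 0.0173]
orientation: [-180.0, -0.0, 179.5]
force: [-1.3, -2.9, -0.8]
opening: 0.0159
t 16.95 pos [0.5562 0.0985 0.0173] rpy [-1.8000e+02 -1.0000e-02  1.7951e+02] F [-1.3 -2.9 -0.8] op 15.9
shift units [ 0.0017 -0.0001  0.0015] turn deg 0.008886806863415586 turn units 0.0
[-1.10324656  0.17130878 -0.28191597]
```

View pics/wrist11.png

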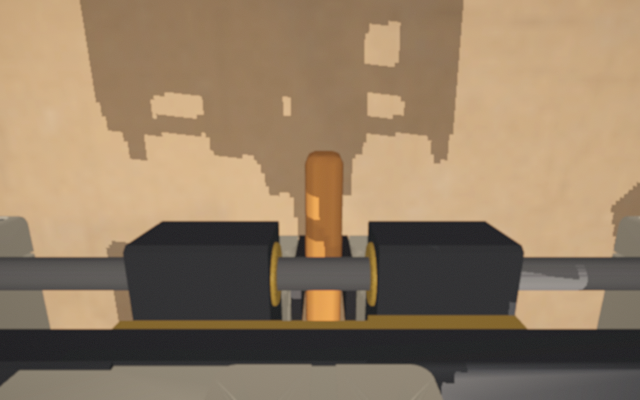

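```bash
python3 -m creep '[[0,0.005,0,0,5],[0,0.01,0,0,5],[0,0.015,0,0,5],[0,0.015,0,0,5],[0,0.015,0,0,5],[0,0.015,0,0,5],[0,0.015,0,0,5],[0,0.015,0,0,5]]'
python3 - <<'E'
from h import *
plan([.556,.0985,.0172],179.5)
print(ctrl.get_obs()['moment'])
E
```

```text
clock: 17.67
tool_pos: [0.5562, 0.1, 0.0173]
orientation: [-180.0, -0.0, 179.5]
force: [-0.8, -2.9, -1.4]
opening: 0.0163
t 17.67 pos [0.5562 0.1    0.0173] rpy [-180.     -0.    179.51] F [-0.8 -2.9 -1.4] op 16.3
shift units [ 0.002  -0.015   0.0014] turn deg 0.010779680679405601 turn units 0.0001
[-1.17341908  0.20857438 -0.2740669 ]
```

```bash
python3 -m creep '[[0,0.005,0,0,5],[0,0.01,0,0,5],[0,0.015,0,0,5],[0,0.02,0,0,5],[0,0.02,0,0,5],[0,0.02,0,0,5],[0,0.02,0,0,5],[0,0.02,0,0,5]]'
python3 - <<'E'
from h import *
plan([.556,.0985,.0172],179.5)
print(ctrl.get_obs()['moment'])
s=snap('wrist','wrist12'); t=snap('side','side12')
A=cv2.resize(t['img'][190:250,290:350],None,fx=9,fy=9,interpolation=cv2.INTER_CUBIC)
cv2.imwrite('pics/s12c.png',A)
E
```

```text
clock: 18.33
tool_pos: [0.5562, 0.1017, 0.0173]
orientation: [-180.0, -0.0, 179.5]
force: [-0.4, -5.4, 0.0]
opening: 0.0158
t 18.33 pos [0.5562 0.1017 0.0173] rpy [-1.7998e+02 -2.0000e-02  1.7949e+02] F [-0.4 -5.4  0. ] op 15.8
shift units [ 0.0014 -0.0324  0.0013] turn deg -0.0065504685855160005 turn units -0.0
[-1.92791621  0.03255996 -0.49327231]
```

View pics/s12c.png

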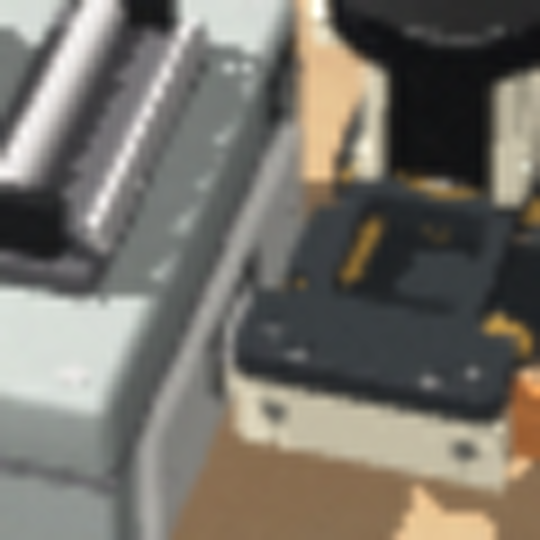

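View pics/wrist12.png

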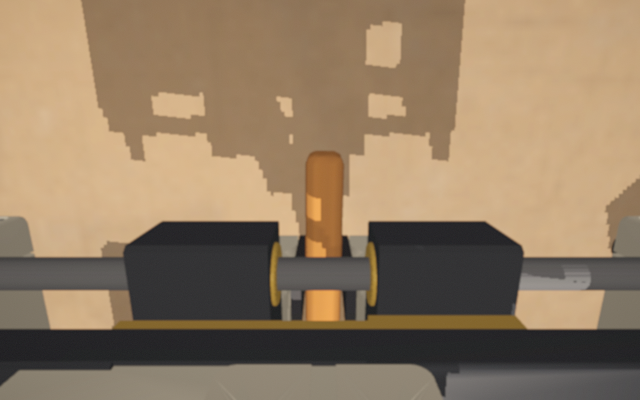

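```bash
python3 -m creep '[[0.02,0,0,0,5],[0.04,0,0,0,5],[0.055,0,0,0,5],[0.07,0,0,0,5],[0.08,0,0,0,5],[0.09,0,0,0,5],[0.09,0,0,0,5],[0.09,0,0,0,5]]'
python3 - <<'E'
from h import *
plan([.556,.1025,.0172],179.5)
print(ctrl.get_obs()['moment'])
E
python3 -m creep '[[0.01,0,0,0,5],[0.02,0,0,0,5],[0.03,0,0,0,5],[0.04,0,0,0,5],[0.05,0,0,0,5],[0.06,0,0,0,5],[0.06,0,0,0,5],[0.06,0,0,0,5]]'
python3 - <<'E'
from h import *
plan([.556,.1025,.0172],179.5)
print(ctrl.get_obs()['moment'])
E
```

```text
clock: 19.1
tool_pos: [0.5482, 0.1022, 0.0178]
orientation: [180.0, 0.1, 179.5]
force: [2.1, -5.8, -0.6]
opening: 0.0156
t 19.1 pos [0.5482 0.1022 0.0178] rpy [1.7998e+02 9.0000e-02 1.7951e+02] F [ 2.1 -5.8 -0.6] op 15.6
shift units [-0.078   0.0041  0.0057] turn deg 0.006954400234150171 turn units 0.0
[-2.0482738  -0.79364856 -0.48598046]
clock: 19.77
tool_pos: [0.5434, 0.1026, 0.0181]
orientation: [179.9, 0.2, 179.5]
force: [6.6, -6.2, -1.3]
opening: 0.0158
t 19.77 pos [0.5434 0.1026 0.0181] rpy [179.94   0.21 179.52] F [ 6.6 -6.2 -1.3] op 15.8
shift units [-0.1258 -0.0002  0.0092] turn deg 0.019674465118384887 turn units 0.0001
[-2.13883229 -2.00441519 -0.57465229]
```

```bash
python3 -m creep '[[0.01,0,0,0,5],[0.02,0,0,0,5],[0.03,0,0,0,5],[0.04,0,0,0,5],[0.05,0,0,0,5],[0.06,0,0,0,5],[0.07,0,0,0,5],[0.08,0,0,0,5]]'
python3 - <<'E'
from h import *
plan([.556,.1025,.0172],179.5)
print(ctrl.get_obs()['moment'])
t=snap('side','side13')
A=cv2.resize(t['img'][190:250,290:350],None,fx=9,fy=9,interpolation=cv2.INTER_CUBIC)
cv2.imwrite('pics/s13c.png',A)
E
```

```text
clock: 20.43
tool_pos: [0.5357, 0.1029, 0.0181]
orientation: [179.9, 0.2, 179.5]
force: [6.3, -5.7, -2.6]
opening: 0.0158
t 20.43 pos [0.5357 0.1029 0.0181] rpy [179.93   0.23 179.53] F [ 6.3 -5.7 -2.6] op 15.8
shift units [-0.2034 -0.0019  0.0102] turn deg 0.025191910395307104 turn units 0.0001
[-2.10001327 -2.27151981 -0.57213213]
```

View pics/s13c.png

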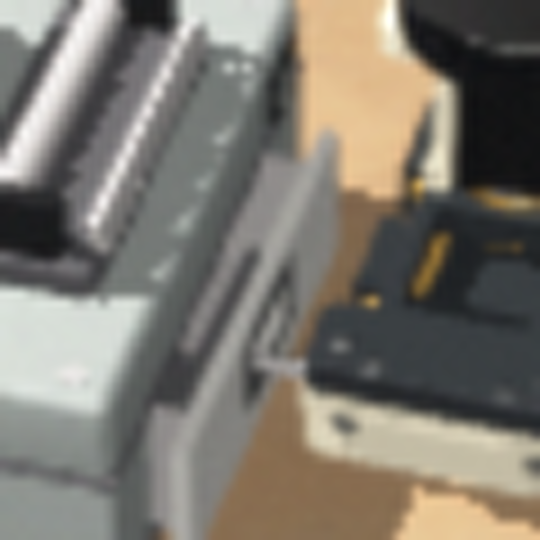

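```bash
for i in 1; do python3 -m creep '[[0.015,0,0,0,5],[0.03,0,0,0,5],[0.045,0,0,0,5],[0.06,0,0,0,5],[0.075,0,0,0,5],[0.09,0,0,0,5],[0.105,0,0,0,5],[0.12,0,0,0,5]]'; done
python3 -m creep '[[0.015,0,0,0,5],[0.03,0,0,0,5],[0.045,0,0,0,5],[0.06,0,0,0,5],[0.07,0,0,0,5],[0.08,0,0,0,5],[0.09,0,0,0,5],[0.1,0,0,0,5]]'
python3 - <<'E'
from h import *
plan([.556,.1025,.0172],179.5)
E
```

```text
clock: 21.15
tool_pos: [0.5236, 0.1031, 0.0181]
orientation: [179.9, 0.2, 179.5]
force: [6.5, -5.0, -2.1]
opening: 0.0158
clock: 21.82
tool_pos: [0.5136, 0.1033, 0.0181]
orientation: [179.9, 0.2, 179.5]
force: [5.9, -4.2, -2.2]
opening: 0.016
t 21.82 pos [0.5136 0.1033 0.0181] rpy [179.92   0.22 179.53] F [ 5.9 -4.2 -2.2] op 16.0
shift units [-0.4243 -0.0043  0.0108] turn deg 0.033382346129911866 turn units 0.0002
```

```bash
python3 -m creep '[[0.01,0,0,0,5],[0.02,0,0,0,5],[0.03,0,0,0,5],[0.04,0,0,0,5],[0.05,0,0,0,5],[0.06,0,0,0,5],[0.07,0,0,0,5],[0.08,0,0,0,5]]'
python3 - <<'E'
from h import *
plan([.556,.1025,.0172],179.5)
E
```

```text
clock: 22.48
tool_pos: [0.5055, 0.1034, 0.0181]
orientation: [179.9, 0.2, 179.5]
force: [5.2, -4.6, -1.5]
opening: 0.0157
t 22.48 pos [0.5055 0.1034 0.0181] rpy [179.91   0.22 179.54] F [ 5.2 -4.6 -1.5] op 15.7
shift units [-0.5051 -0.0054  0.0108] turn deg 0.0374127449231878 turn units 0.0002
```

```bash
python3 -m creep '[[0.01,0,0,0,5],[0.02,0,0,0,5],[0.03,0,0,0,5],[0.04,0,0,0,5],[0.05,0,0,0,5],[0.06,0,0,0,5],[0.07,0,0,0,5],[0.08,0,0,0,5]]'
python3 - <<'E'
from h import *
plan([.556,.1025,.0172],179.5)
E
```

```text
clock: 23.15
tool_pos: [0.4973, 0.1036, 0.018]
orientation: [179.9, 0.2, 179.5]
force: [6.3, -2.9, -2.2]
opening: 0.0155
t 23.15 pos [0.4973 0.1036 0.018 ] rpy [179.91   0.21 179.54] F [ 6.3 -2.9 -2.2] op 15.5
shift units [-0.5866 -0.0061  0.0104] turn deg 0.04398386746970573 turn units 0.0002
```

```bash
python3 -m creep '[[0.01,0,0,0,5],[0.02,0.001,0,0,5],[0.03,0.002,0,0,5],[0.04,0.003,0,0,5],[0.05,0.004,0,0,5],[0.06,0.005,0,0,5],[0.07,0.005,0,0,5],[0.08,0.005,0,0,5]]'
python3 - <<'E'
from h import *
plan([.556,.1025,.0172],179.5)
E
```

```text
clock: 23.82
tool_pos: [0.4896, 0.1042, 0.0181]
orientation: [179.9, 0.2, 179.5]
force: [6.0, -3.9, -2.6]
opening: 0.016
t 23.82 pos [0.4896 0.1042 0.0181] rpy [179.89   0.23 179.54] F [ 6.  -3.9 -2.6] op 16.0
shift units [-0.6636 -0.0121  0.0121] turn deg 0.039917165354097506 turn units 0.0002
```

```bash
python3 -m creep '[[0.01,0,0,0,5],[0.02,0.001,0,0,5],[0.03,0.002,0,0,5],[0.04,0.002,0,0,5],[0.05,0.003,0,0,5],[0.06,0.003,0,0,5],[0.07,0.003,0,0,5],[0.08,0.003,0,0,5]]'
python3 - <<'E'
from h import *
plan([.556,.1025,.0172],179.5)
E
```

```text
clock: 24.48
tool_pos: [0.4817, 0.1047, 0.0182]
orientation: [179.9, 0.2, 179.5]
force: [6.3, -3.7, -2.5]
opening: 0.0158
t 24.48 pos [0.4817 0.1047 0.0182] rpy [179.89   0.24 179.55] F [ 6.3 -3.7 -2.5] op 15.8
shift units [-0.7432 -0.0159  0.0127] turn deg 0.0453581492466526 turn units 0.0003
```

Travel is about 65 mm at a steady 6 N of rubbing; no stop yet. Continuing.

```bash
python3 -m creep '[[0.01,0,0,0,5],[0.02,0.001,0,0,5],[0.03,0.002,0,0,5],[0.04,0.002,0,0,5],[0.05,0.003,0,0,5],[0.06,0.003,0,0,5],[0.07,0.003,0,0,5],[0.08,0.003,0,0,5]]'
python3 - <<'E'
from h import *
plan([.556,.1025,.0172],179.5)
E
```

```text
clock: 25.15
tool_pos: [0.4737, 0.1051, 0.0182]
orientation: [179.9, 0.2, 179.5]
force: [6.4, -4.1, -2.1]
opening: 0.0159
t 25.15 pos [0.4737 0.1051 0.0182] rpy [179.88   0.24 179.55] F [ 6.4 -4.1 -2.1] op 15.9
shift units [-0.8232 -0.0197  0.0131] turn deg 0.045743922995654884 turn units 0.0003
```

```bash
python3 -m creep '[[0.01,0,0,0,5],[0.02,0.001,0,0,5],[0.03,0.002,0,0,5],[0.04,0.002,0,0,5],[0.05,0.003,0,0,5],[0.06,0.003,0,0,5],[0.07,0.003,0,0,5],[0.08,0.003,0,0,5]]'
python3 - <<'E'
from h import *
plan([.556,.1025,.0172],179.5)
E
```

```text
clock: 25.82
tool_pos: [0.4709, 0.1079, 0.02]
orientation: [179.7, 0.7, 179.6]
force: [21.5, -5.1, -2.9]
opening: 0.0161
t 25.82 pos [0.4709 0.1079 0.02  ] rpy [179.66   0.74 179.65] F [21.5 -5.1 -2.9] op 16.1
shift units [-0.8512 -0.0492  0.0388] turn deg 0.1476484950109409 turn units 0.0008
```

```bash
python3 -m creep '[[-0.01,-0.005,0,0,5],[-0.02,-0.01,0,0,5],[-0.03,-0.01,0,0,5],[-0.04,-0.01,0,0,5],[-0.05,-0.01,0,0,5],[-0.055,-0.01,0,0,5],[-0.055,-0.01,0,0,5],[-0.055,-0.01,0,0,5]]'
python3 - <<'E'
from h import *
plan([.556,.1025,.0172],179.5)
t=snap('side','side14')
A=cv2.resize(t['img'][190:260,280:370],None,fx=8,fy=8,interpolation=cv2.INTER_CUBIC)
cv2.imwrite('pics/s14c.png',A)
E
```

```text
clock: 26.48
tool_pos: [0.4713, 0.1048, 0.0182]
orientation: [179.9, 0.3, 179.6]
force: [6.0, -2.2, -1.2]
opening: 0.016
t 26.48 pos [0.4713 0.1048 0.0182] rpy [179.86   0.25 179.57] F [ 6.  -2.2 -1.2] op 16.0
shift units [-0.8472 -0.0166  0.0141] turn deg 0.07341276431631627 turn units 0.0004
```

View pics/s14c.png

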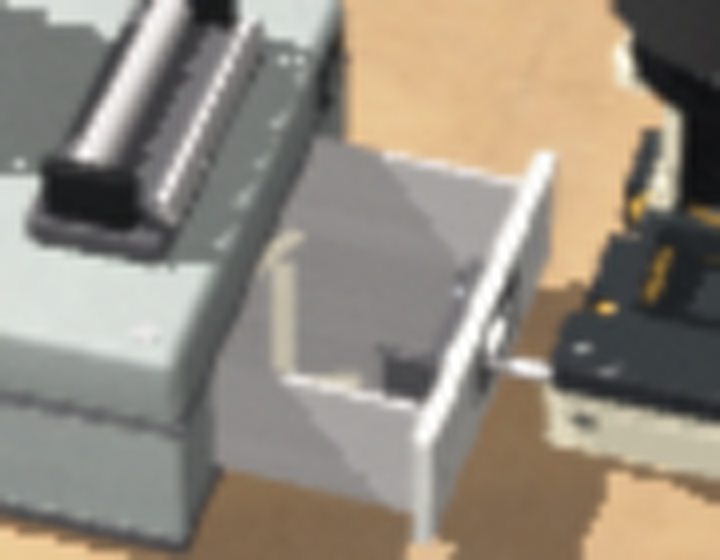

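```bash
python3 -m creep '[[-0.01,0,0,0,5],[-0.02,-0.02,0,0,5],[-0.03,-0.05,0,0,5],[-0.03,-0.09,0,0,5],[-0.03,-0.13,0,0,5],[-0.03,-0.17,0,0,5],[-0.03,-0.2,0,0,5],[-0.03,-0.21,0,0,5]]'
python3 - <<'E'
from h import *
plan([.556,.1025,.0172],179.5)
t=snap('side','side15')
A=cv2.resize(t['img'][190:260,280:370],None,fx=8,fy=8,interpolation=cv2.INTER_CUBIC)
cv2.imwrite('pics/s15c.png',A)
E
```

```text
clock: 27.2
tool_pos: [0.4714, 0.0817, 0.0173]
orientation: [180.0, -0.0, 179.5]
force: [0.3, -0.1, -1.1]
opening: 0.0158
t 27.2 pos [0.4714 0.0817 0.0173] rpy [ 1.8000e+02 -1.0000e-02  1.7949e+02] F [ 0.3 -0.1 -1.1] op 15.8
shift units [-0.8438  0.216   0.001 ] turn deg -0.012805840330173623 turn units -0.0001
```

View pics/s15c.png

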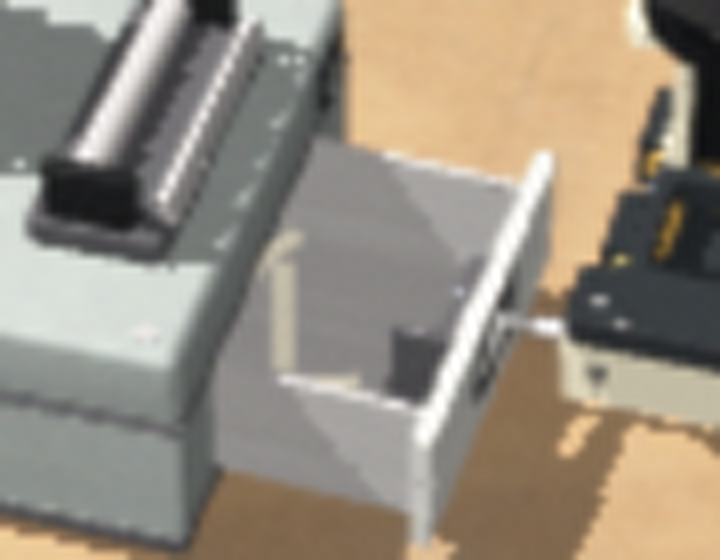

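Run:
```python
from h import *
t=load('side15'); f=lambda x,y:(280+(x+.5)/8-.5,190+(y+.5)/8-.5)
print(onz(t,*f(497,340),.045), 'TL',onz(t,*f(420,425),.065),'TR',onz(t,*f(547,155),.065))
print('rod pred at plate',(proj(t,[.553,.0805,.045])-[280,190]+.5)*8)
```

```text
[0.55100682 0.09061447 0.045     ] TL [0.56147726 0.15593142 0.065     ] TR [0.55212202 0.01477968 0.065     ]
rod pred at plate [499.02089714 319.65574845]
```

```bash
python3 -m creep '[[0.01,0,0,0,5],[0.03,0,0,0,5],[0.05,0,0,0,5],[0.07,0,0,0,5],[0.09,0,0,0,5],[0.11,0,0,0,5],[0.12,0,0,0,5],[0.12,0,0,0,5]]'
python3 - <<'E'
from h import *
plan([.556,.1025,.0172],179.5)
E
```

```text
clock: 27.92
tool_pos: [0.4593, 0.0823, 0.0174]
orientation: [180.0, 0.0, 179.5]
force: [0.6, -0.3, -0.4]
opening: 0.0158
t 27.92 pos [0.4593 0.0823 0.0174] rpy [180.     0.   179.52] F [ 0.6 -0.3 -0.4] op 15.8
shift units [-0.965   0.2101  0.0022] turn deg 0.02386463409399653 turn units 0.0001
```

```bash
python3 -m creep '[[0.05,0,0,0,5],[0.1,0,0,0,5],[0.15,0,0,0,5],[0.2,0,0,0,5],[0.25,0,0,0,5],[0.27,0,0,0,5],[0.27,0,0,0,5],[0.27,0,0,0,5]]'
python3 -m creep '[[0,-0.1,-0.02,0,5],[0,-0.3,-0.05,0,5],[0,-0.5,-0.05,0,5],[0,-0.7,-0.05,0,5],[0,-0.85,-0.05,0,5],[0,-0.95,-0.05,0,5],[0,-1,-0.05,0,5],[0,-1,-0.05,0,5]]'
python3 -m creep '[[0,-0.1,0,0,5],[-0.05,-0.3,0,0,5],[-0.1,-0.5,0,0,5],[-0.15,-0.7,0,0,5],[-0.2,-0.85,0,0,5],[-0.2,-0.95,0,0,5],[-0.2,-1,0,0,5],[-0.2,-1,0,0,5]]'
python3 -m creep '[[0,-0.1,0,0,5],[0,-0.3,0,0,5],[0,-0.5,0,0,5],[0,-0.7,0,0,5],[0,-0.8,0,0,5],[0,-0.9,0,0,5],[0,-0.9,0,0,5],[0,-0.9,0,0,5]]'
python3 - <<'E'
from h import *
plan([.452,-.2,-.0165],179.5)
t=snap('side','side16')
cv2.imwrite('pics/s16c.png',cv2.resize(t['img'][130:270,220:440],None,fx=3.6,fy=3.6,interpolation=cv2.INTER_CUBIC))
E
```

```text
clock: 28.58
tool_pos: [0.4327, 0.0827, 0.0175]
orientation: [180.0, 0.0, 179.5]
force: [-0.1, 0.2, -2.0]
opening: 0.0161
clock: 29.25
tool_pos: [0.4317, -0.0184, 0.0224]
orientation: [-180.0, -0.0, 179.4]
force: [0.4, 0.5, -1.0]
opening: 0.0157
clock: 29.92
tool_pos: [0.4504, -0.1182, 0.0222]
orientation: [180.0, -0.0, 179.5]
force: [0.1, 0.8, -0.8]
opening: 0.0156
clock: 30.58
tool_pos: [0.45, -0.2077, 0.0223]
orientation: [180.0, -0.0, 179.5]
force: [-0.1, 1.4, -0.1]
opening: 0.0158
t 30.58 pos [ 0.45   -0.2077  0.0223] rpy [ 1.7999e+02 -1.0000e-02  1.7947e+02] F [-0.1  1.4 -0.1] op 15.8
shift units [-0.0198  0.0767  0.388 ] turn deg -0.02834587865683602 turn units -0.0002
```

View pics/s16c.png

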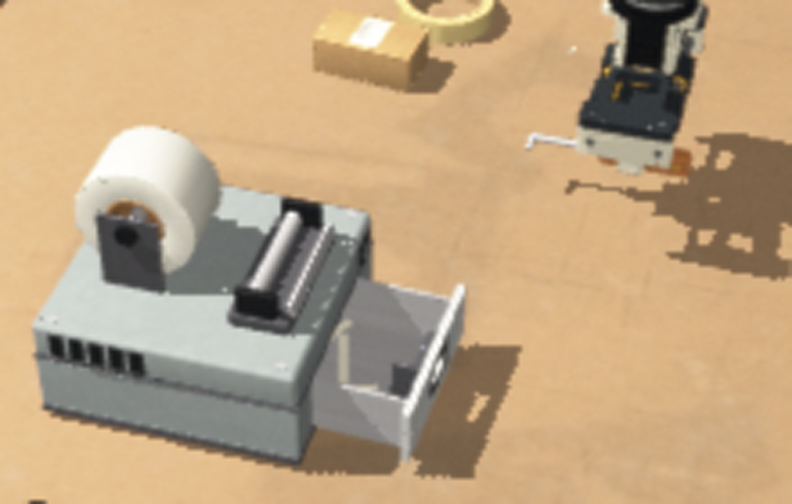

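```bash
python3 -m creep '[[0,0,0.06,0,5],[0,0,0.12,0,5],[0,0,0.18,0,5],[0,0,0.24,0,5],[0,0,0.29,0,5],[0,0,0.33,0,5],[0,0,0.35,0,5],[0,0,0.35,0,5]]'
python3 -m creep '[[0,0,0.01,0,5],[0,0,0.02,0,5],[0,0,0.03,0,5],[0,0,0.037,0,5],[0,0,0.037,0,5],[0,0,0.037,0,5],[0,0,0.037,0,5],[0,0,0.037,0,5]]'
python3 - <<'E'
from h import *
plan([.452,-.2,-.0171],179.5)
E
```

```text
clock: 31.3
tool_pos: [0.4497, -0.2077, -0.0133]
orientation: [180.0, -0.1, 179.5]
force: [-0.2, -0.7, 0.0]
opening: 0.0159
clock: 31.97
tool_pos: [0.4502, -0.2077, -0.0163]
orientation: [-180.0, 0.0, 179.5]
force: [0.9, -0.2, -1.1]
opening: 0.0157
t 31.97 pos [ 0.4502 -0.2077 -0.0163] rpy [-1.8000e+02  1.0000e-02  1.7951e+02] F [ 0.9 -0.2 -1.1] op 15.7
shift units [-0.0176  0.0769  0.0084] turn deg 0.008957883075908057 turn units 0.0
```

```bash
python3 -m creep '[[0,0,0.004,0,5],[0,0,0.008,0,5],[0,0,0.01,0,5],[0,0,0.01,0,5],[0,0,0.01,0,20],[0,0,0.01,0,30],[0,0,0.01,0,40],[0,0,0.01,0,45]]'
python3 -m creep '[[0,0,0,0,45],[0,0,0,0,45],[0,0,0,0,45],[0,0,0,0,45],[0,0,-0.05,0,45],[0,0,-0.1,0,45],[0,0,-0.2,0,45],[0,0,-0.3,0,45]]'
python3 -m creep '[[0,0,-0.2,0,45],[0,0,-0.4,0,45],[0,0,-0.6,0,45],[0,0,-0.8,0,45],[0,0,-0.9,0,45],[0,0,-1,0,45],[0,0,-1,0,45],[0,0,-1,0,45]]'
python3 -m creep '[[0,-0.2,-0.2,0,45],[0,-0.4,-0.4,0,45],[0,-0.6,-0.6,0,45],[0,-0.8,-0.7,0,45],[0,-0.9,-0.7,0,45],[0,-1,-0.7,0,45],[0,-1,-0.7,0,45],[0,-1,-0.7,0,45]]'
python3 - <<'E'
from h import *
for n in('side','top'): snap(n,n+'17')
plan([.452,-.2,-.0171],179.5)
t=load('side17')
cv2.imwrite('pics/s17c.png',cv2.resize(t['img'][130:270,220:440],None,fx=3.6,fy=3.6,interpolation=cv2.INTER_CUBIC))
E
```

```text
clock: 32.63
tool_pos: [0.4501, -0.2077, -0.0174]
orientation: [180.0, -0.0, 179.5]
force: [-0.8, -0.1, 1.3]
opening: 0.0345
clock: 33.3
tool_pos: [0.45, -0.2077, 0.0133]
orientation: [-180.0, -0.0, 179.5]
force: [0.7, -0.4, 1.0]
opening: 0.045
clock: 33.97
tool_pos: [0.45, -0.2076, 0.1126]
orientation: [180.0, 0.0, 179.5]
force: [-0.1, -0.3, 0.1]
opening: 0.0453
clock: 34.63
tool_pos: [0.4483, -0.3074, 0.1807]
orientation: [179.9, -0.2, 179.4]
force: [0.5, 0.0, 0.3]
opening: 0.0453
t 34.73 pos [ 0.4487 -0.307   0.1814] rpy [ 1.7995e+02 -1.1000e-01  1.7952e+02] F [ 0.7 -0.4  0.5] op 44.9
shift units [-0.0279  1.0686  1.9862] turn deg 0.01529482580798458 turn units 0.0001
```

View pics/s17c.png

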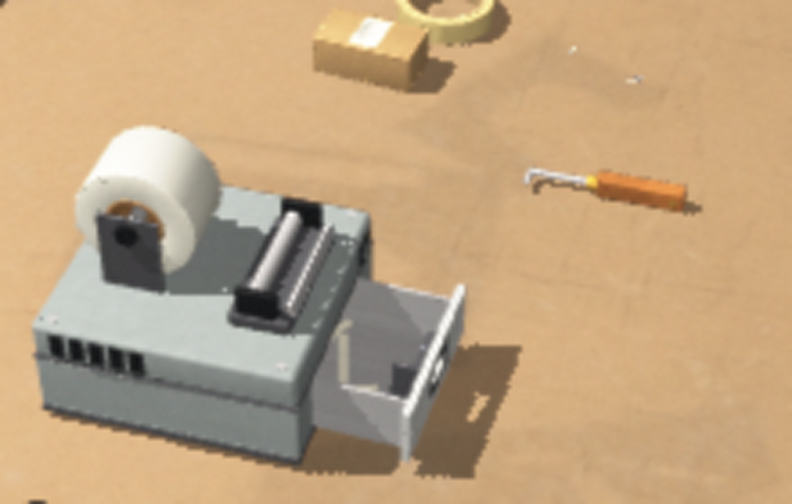

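View pics/top17.png

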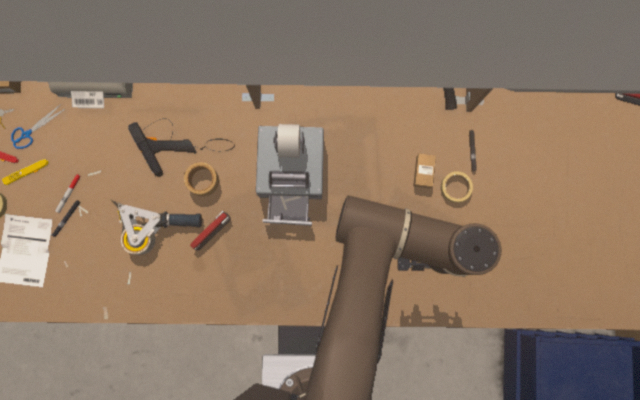

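Run:
```python
from h import *
a=load('side15')['img'][190:260,280:335].astype(int);b=load('side17')['img'][190:260,280:335].astype(int)
print('tray region diff',np.abs(a-b).mean(), (np.abs(a-b).max(2)>40).sum())
a=load('top0')['img'].astype(int);b=load('top17')['img'].astype(int)
for n,(x0,y0,x1,y1) in dict(carton=(410,150,440,192),masking=(440,168,478,205),brown=(180,160,222,200),stapler=(188,208,234,255)).items(): print(n,np.abs(a-b)[y0:y1,x0:x1].mean().round(2))
print(workorder.close_job())
```

```text
tray region diff 14.77930735930736 0
carton 7.87
masking 7.16
brown 6.8
stapler 6.28
the job is handed in; nothing more can be done
None
```

The tray is out against its stop, and the hook lies flat on the bench, clear of the cutter and tray. I handed the job in at about 34.8 s of the 64 s allowed.

- **Grasp:** The first grasp closed on air. The fingertips sit about 20 mm short of the reported TCP, which the wrist and side views both showed. I went 19 mm lower, gripped the handle at its true 16 mm width and lifted it.
- **Latch and pull:** The bent end went through the hole without contact. I pressed left until the force rose from about 3 N to 5.4 N, meaning the rod was on the hole's left edge. Drawing the tray out met a steady 6 N or so. At about 76 mm of travel (worked out from the arm's position) the force rose to 21.5 N and the tray stopped.
- **Unhooking:** I eased the pull, moved right clear of the latch and backed out with about 1 N or less on the hook.
- **Last checks:**
  - **Tray:** unchanged between unhooking and the end.
  - **Carton and rolls, stapler:** still in their places; the picture differences there are noise-sized.
  - **Gripper:** clear of everything.
- **Disagreements:** Apart from the TCP offset, only small ones: the cutter's heading came out between about -1° and +0.7° depending on which edge I used. I drew along -0.5° and corrected slightly left as the side force fell.

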